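# Eject pressed pellets from the mould

## Task

Lift the brass weight off the pellet mould and stand it back in the middle of the balance pan, then lower the guide plate over the mould's two pins until it lies flush. With the ejector rod, push every pellet that is in the mould down and out of its bore into the catch drawer, then hang the rod back in its wooden rest and pull the drawer fully out; the guide plate stays on the mould. Do not press on a pellet before the guide plate is on, and do not knock over the glassware.

Things in the scene. Friction and masses are not known exactly. Their poses are not given: they have to be found in the camera images.
- mould_top (a point): centre of the top face of the fixed steel pellet mould (100 mm in x, 210 mm in y, 22 mm thick; top face 68 mm above the table, on two side rails at its y ends); x, y along its edges, z up. Two upright locating pins, 8 mm thick with tapered tips, 20 mm tall, stand on the top face at y = +92 and -92 mm. Under the mould is the catch drawer, its inner floor 40 mm below the mould's underside.
- bore0 (a point): centre of the mouth of bore 0 in the mould's top face, at x = -26, y = -60 mm from mould_top; straight through, 25.5 mm across, 22 mm deep. A pellet in it rests on two small spring leaves at the bottom mouth that give way under about 10 N; it drops once it has been pushed some 25 mm down
- bore1 (a point): centre of the mouth of bore 1 in the mould's top face, at x = -26, y = 0 mm from mould_top; straight through, 25.5 mm across, 22 mm deep. A pellet in it rests on two small spring leaves at the bottom mouth that give way under about 10 N; it drops once it has been pushed some 25 mm down
- bore2 (a point): centre of the mouth of bore 2 in the mould's top face, at x = -26, y = 60 mm from mould_top; straight through, 25.5 mm across, 22 mm deep. A pellet in it rests on two small spring leaves at the bottom mouth that give way under about 10 N; it drops once it has been pushed some 25 mm down
- bore3 (a point): centre of the mouth of bore 3 in the mould's top face, at x = 26, y = -60 mm from mould_top; straight through, 25.5 mm across, 22 mm deep. A pellet in it rests on two small spring leaves at the bottom mouth that give way under about 10 N; it drops once it has been pushed some 25 mm down
- bore4 (a point): centre of the mouth of bore 4 in the mould's top face, at x = 26, y = 0 mm from mould_top; straight through, 25.5 mm across, 22 mm deep. A pellet in it rests on two small spring leaves at the bottom mouth that give way under about 10 N; it drops once it has been pushed some 25 mm down
- bore5 (a point): centre of the mouth of bore 5 in the mould's top face, at x = 26, y = 60 mm from mould_top; straight through, 25.5 mm across, 22 mm deep. A pellet in it rests on two small spring leaves at the bottom mouth that give way under about 10 N; it drops once it has been pushed some 25 mm down
- pellet0_center (a point): centre of the white pressed ceramic pellet of bore 0 (cylinder 24 mm across, 20 mm tall, axis z); absent in some starts. Seated, its top is 2 mm below the mould's top face
- pellet1_center (a point): centre of the white pressed ceramic pellet of bore 1 (cylinder 24 mm across, 20 mm tall, axis z); absent in some starts. Seated, its top is 2 mm below the mould's top face
- pellet2_center (a point): centre of the white pressed ceramic pellet of bore 2 (cylinder 24 mm across, 20 mm tall, axis z); absent in some starts. Seated, its top is 2 mm below the mould's top face
- pellet3_center (a point): centre of the white pressed ceramic pellet of bore 3 (cylinder 24 mm across, 20 mm tall, axis z); absent in some starts. Seated, its top is 2 mm below the mould's top face
- pellet4_center (a point): centre of the white pressed ceramic pellet of bore 4 (cylinder 24 mm across, 20 mm tall, axis z); absent in some starts. Seated, its top is 2 mm below the mould's top face
- pellet5_center (a point): centre of the white pressed ceramic pellet of bore 5 (cylinder 24 mm across, 20 mm tall, axis z); absent in some starts. Seated, its top is 2 mm below the mould's top face
- weight_grip (a point): centre of the knob (18 mm across, 22 mm tall) of the brass weight, 44 mm above its underside; the weight is 50 mm across, 55 mm tall in all, 0.5 kg, and stands on the mould at the start; z along its axis, up
- pan (a point): centre of the top face of the round steel pan (150 mm across, 75 mm above the table) of the white open balance, fixed
- plate_grip (a point): centre of the black bar handle (14 mm in x, 36 mm in y, 30 mm tall) in the middle of the aluminium guide plate (100 mm in x, 210 mm in y, 10 mm thick, 0.5 kg), 25 mm above the plate's underside; z up. The plate has two 12 mm holes for the pins at y = +92 and -92 mm and six 14 mm guide holes that lie over the six bores when it is on (a half turn makes no difference). It lies flat on the table at the start
- rod_grip (a point): centre of the round handle (22 mm across, 55 mm tall) of the steel ejector rod; below the handle a collar 32 mm across, 6 mm thick, then a shaft 10 mm across, 80 mm long. The handle's centre is 33.5 mm above the collar's underside and 113.5 mm above the rod's tip. z along the rod, up. At the start it hangs upright in its rest by the collar
- rest_top (a point): mouth of the 18 mm hole in the top of the rod's fixed wooden rest (block 60 x 60 mm, 85 mm tall, hole straight through); the collar of the hung rod lies on this face
- drawer (a joint): how far the catch drawer is pulled out, m: 0 shut, 0.07 fully out; it slides towards the mould's -x, with about 1.5 N of friction
- drawer_grip (a point): point to pinch on the drawer's upright black post (18 mm in x, 14 mm in y, top 62 mm above the table), 18 mm below the post's top, 32 mm in front (-x) of the mould's face when shut; axes as the mould's
- drawer_in (a point): centre of the drawer's inner floor (86 x 168 mm, walls 20 mm tall inside), axes as the mould's
- beaker: loose glass beaker, 64 mm across, 85 mm tall, origin at its underside; not part of the job
- cylinder_glass: loose tall glass cylinder, foot 60 mm across, 160 mm tall, origin at its underside; not part of the job
- reagent: loose amber glass jar, 60 mm across, 120 mm tall, origin at its underside; not part of the job

How it is judged (in metres and radians):
On the way, in this order (a step that is already met when the one before it is completed fails the run):
1. the brass weight stands on the balance pan (horizontal distance between weight_grip and pan below 0.058 m and z of weight_grip in the frame of pan between 0.035 and 0.05 m and angle between weight_grip's own z axis and vertical below 0.15 rad), for 0.3 s.
2. the guide plate lies flush on the mould over both pins (horizontal distance between plate_grip and mould_top below 0.006 m and z of plate_grip in the frame of mould_top below 0.028 m and angle between plate_grip's own z axis and vertical below 0.03 rad and angle between the y axis of plate_grip and the y axis of mould_top, either way round below 0.06 rad), for 0.3 s.
3. every pellet has been driven out into the drawer (z of each of pellet0_center, pellet1_center, pellet2_center, pellet3_center, pellet4_center, pellet5_center in the frame of drawer_in below 0.022 m and x of pellet0_center in the frame of drawer_in between -0.043 and 0.043 m and y of pellet0_center in the frame of drawer_in between -0.084 and 0.084 m and x of pellet1_center in the frame of drawer_in between -0.043 and 0.043 m and y of pellet1_center in the frame of drawer_in between -0.084 and 0.084 m and x of pellet2_center in the frame of drawer_in between -0.043 and 0.043 m and y of pellet2_center in the frame of drawer_in between -0.084 and 0.084 m and x of pellet3_center in the frame of drawer_in between -0.043 and 0.043 m and y of pellet3_center in the frame of drawer_in between -0.084 and 0.084 m and x of pellet4_center in the frame of drawer_in between -0.043 and 0.043 m and y of pellet4_center in the frame of drawer_in between -0.084 and 0.084 m and x of pellet5_center in the frame of drawer_in between -0.043 and 0.043 m and y of pellet5_center in the frame of drawer_in between -0.084 and 0.084 m), for 0.2 s.
At the end, for the whole second after the job is handed in: Weight upright on the pan (axis within 58 mm of its centre); guide plate flush on the mould (3 mm in height, 6 mm sideways); all pellets in the drawer; rod hung in its rest, collar down to 3 mm; drawer out more than 60 mm; all at rest (all of step 1 and all of step 2 and all of step 3 and horizontal distance between rod_grip and rest_top below 0.008 m and z of rod_grip in the frame of rest_top below 0.037 m and angle between rod_grip's own z axis and vertical below 0.06 rad and value of joint drawer above 0.06 m and linear speed of each of weight, rod below 0.02 m/s); the robot touches nothing.
It fails at once if a pellet is pressed by the rod or the fingers before the guide plate lies on the mould ((contact force between any of rod, the fingers and pellet0 above 1.5 N or contact force between any of rod, the fingers and pellet1 above 1.5 N or contact force between any of rod, the fingers and pellet2 above 1.5 N or contact force between any of rod, the fingers and pellet3 above 1.5 N or contact force between any of rod, the fingers and pellet4 above 1.5 N or contact force between any of rod, the fingers and pellet5 above 1.5 N) and (horizontal distance between plate_grip and mould_top above 0.012 m or z of plate_grip in the frame of mould_top above 0.035 m)).
It fails at once if a glass bystander is knocked over (angle between any of beaker, cylinder_glass, reagent's own z axis and vertical above 0.6 rad).
Of pellet0, pellet1, pellet2, pellet3, pellet4, pellet5 only 2 to 4 are there at a start; the rules pass over those that are not, and their reading is None.
At some moment in a run one of weight, plate may be knocked a few centimetres aside while the robot is not near it.
It also fails if it takes over 210 s, if anything falls off the work surface, if the arm or the gripper's body presses on something with over 40 N, if the wrist force passes 120 N, or if a joint passes its speed limit or range.

## Robot

A 7-joint arm with a two-finger parallel gripper is mounted at the origin on the work surface. World frame = base frame: x ahead of the robot, y to its left, z up, the work surface at z = 0. Lengths are in mm, angles in rad, forces in N, time in s.
With the tool pointing down it reaches from about 400 to 875 mm from the base axis. Payload 4.4 kg.
Tool frame: the origin (TCP) lies on the centre line of the jaws, within the pads' length; the fingertips stand 19 mm ahead of it and the grasp point (between the pads) is the TCP; z points along the fingers, y is the line along which they close (so a half turn about z gives the same grasp; the last joint's range is limited). The gripper opens to 85 mm and grips with 20 to 120 N. Pads are 22 mm wide; open, the fingers measure 114 mm over their backs; the gripper's body (76 mm by 85 mm) begins 54 mm behind the grasp point. The pads swing forward as they close: fully open they stand 13 mm farther back than shut.
Start: joints at [-0.066, 0.628, 0.038, 1.517, -0.027, 0.996, -0.02], TCP at [650.013, 0.026, 250.313] pointing down, gripper open.
Joint ranges: [-3.06, 3.06], [-0.37, 2.12], [-1.25, 1.32], [0.18, 2.47], [-1.1, 4.24], [0.23, 1.98], [-2.94, 2.94]. Speed limits (rad/s): [2.57, 2.57, 3.14, 3.14, 3.14, 3.14, 3.14].

## Interface

Orientations are given as [roll, pitch, yaw] about the fixed x, y, z axes, in that order (R = Rz(yaw) Ry(pitch) Rx(roll)).
In Python, from cell import ctrl, viewer, silhouettes gives the robot as it stands.
- The arm moves only by the shell command python3 -m creep 'ROWS'. ROWS is JSON, a list of rows, each an object with "jaw": the gripper command: -1 is shut, 1 is fully open, values between are in proportion; "xyz": the shift along the tool's x, y, z in mm, a list of three; "angular": the turn, a rotation vector about the tool's x, y, z in rad, a list of three. In form: [{"jaw": jaw, "xyz": [tx, ty, tz], "angular": [rx, ry, rz]}, ...]. A call has 1 to 12 rows; each row is the pose to reach, as a shift and turn from the pose commanded when the call began, along the tool's axes at that moment; what a row does not reach only later rows make up. A row lasts 1/8 s, in which the tool goes at most 62.5 mm and 10.7 degrees, less where a joint would pass 70% of its speed; a pose out of reach is approached as far as the arm can. A call with a gripper value outside its range is refused whole. The fingers move at their own pace and stop on an object; the grip force is fixed at half the most. Time passes only in rows, so rows that repeat a pose let the fingers close. It gives the time, the measured TCP pose, the force, the opening and the grip force at its end, in the units of the state.
- ctrl.read_state(): the state, without advancing time (a new reading comes with each control period).
- viewer.get_image(name): name is "scene" or "side" or "wrist"; returns (picture, depth): 420x560x3 uint8, red, green, blue; 420x560 float32, mm along the optical axis (not along the pixel's ray), 0 where there is no reading.
- viewer.camera_model(name): a dict with "fx", "fy", "cx", "cy" (pixels), "T" (4x4, takes a point from camera to world coordinates). Camera axes: x right, y down, z forward; pixel columns grow to the right and rows downward; lengths in mm; the calibration is good to about 2 mm. The wrist camera is an equidistant fisheye: a pixel r from the principal point sees the ray r / f radians off the axis. A picture is of the moment at which its call begins: read the wrist's pose just before it. camera_model takes no time and is no camera call; for the wrist camera it gives the pose at the moment of the call.
- ctrl.finish_job(): hands the job in; it is judged then, once.
Trained networks look in the newest picture that a camera, given by its name, has taken for a name from the list of things; names that differ only in an ending like _2 or _b are one class to them, and where a whole thing is asked for, a point or a joint stands for the part that bears it (a point fixed in the world has none). Each returns a list of dicts, best first, with "score" (0 to 1); they miss things now and then, are a little off and sometimes report something else, mostly with a low value. They report only what shows in the picture. A call takes as long as a camera call.
- silhouettes(camera, target): "pixels" (420x560 bool, what is visible of it) and "xy" ([column, row] in pixels, amid what is visible of it).
The state is a dict: "clock": time; "qpos": joint angles; "qd": joint speeds; "tau": joint torques, N m; "eef_pos": TCP position; "tool_rot": TCP orientation; "force": force on the tool from outside, world axes, zero at the start; "torque": the same for the moment, N m; "width": finger opening in mm; "gripper_force": force on a finger pad.
Only numpy, scipy, OpenCV 4.12 (cv2) and the standard library are available. Lean on these libraries where they do the work, as an engineer would, in place of code of your own. Each camera call takes 0.05 s, during which the arm holds its last target. There are 200 camera calls.

## Working session

There is one attempt and no reset: what is moved stays moved. The work goes in short steps, Python scripts to look and compute and a shell command to move; the robot and the scene stay as the last step left them, time stands still between calls to the robot, and variables do not carry over. Pictures are saved under pics/ and viewed, at most 14 in all, crops included, and the job is handed in when it is done.

```bash
ls; mkdir -p pics; cat > h.py <<'E'
import numpy as np, cv2, json
from cell import ctrl, viewer, silhouettes
def snap(n):
    M=viewer.camera_model(n); im,d=viewer.get_image(n); return im,d,M
def save(im,p): cv2.imwrite('pics/'+p,cv2.cvtColor(im,cv2.COLOR_RGB2BGR))
def cloud(d,M,wrist=False):
    v,u=np.mgrid[:d.shape[0],:d.shape[1]].astype(float)
    x=(u-M['cx'])/M['fx'];y=(v-M['cy'])/M['fy']
    if wrist:
        r=np.hypot(x,y)+1e-9; k=np.tan(np.minimum(r,1.5))/r; x=x*k;y=y*k
    P=np.stack([x*d,y*d,d],-1)
    T=np.array(M['T']); P=P@T[:3,:3].T+T[:3,3]
    P[d<=0]=np.nan
    return P
E
python3 - <<'E'
from h import *
s=ctrl.read_state(); print(s)
for n in ['scene','side']:
    im,d,M=snap(n); save(im,n+'0.png'); P=cloud(d,M); print(n,np.round(np.array(M['T'])[:3,3]))
    for t in ['weight_grip','plate_grip','rod_grip','drawer_grip','pan','mould_top','rest_top','beaker','cylinder_glass','reagent','pellet0_center']:
        r=silhouettes(n,t)
        for o in r[:5 if 'pel' in t else 2]:
            if o['score']<.3: continue
            q=P[o['pixels']]; q=q[~np.isnan(q[:,0])]
            if len(q)==0: continue
            print(t,round(o['score'],2),np.round(o['xy']),len(q),np.round(np.percentile(q,[2,50,98],axis=0)).tolist())
E
```

```text
pics
{'clock': 0.0, 'qpos': array([-0.06581598,  0.62928839,  0.03844156,  1.51838712, -0.02699203,
        0.99630664, -0.02002045]), 'qd': array([ 0.00235728,  0.00147101,  0.00028986, -0.00015468,  0.00114977,
       -0.0009826 , -0.00057882]), 'tau': array([-1.11932164e-03, -5.63405585e+01,  1.22606792e+00, -1.93450052e+01,
        1.09587883e-02,  1.05136272e-02, -8.84369996e-06]), 'eef_pos': array([6.49402748e+02, 3.75588389e-02, 2.49420358e+02]), 'tool_rot': array([-3.13972134e+00,  2.86772596e-05,  1.57079611e+00]), 'force': array([-0.11626207,  0.00564483,  0.22365417]), 'torque': array([ 0.04569028, -0.00048184,  0.04542529]), 'gripper_force': 0.0, 'width': 85.42058336378311}
scene [1135.  474.  846.]
weight_grip 0.84 [247. 202.] 494 [[608.0, -65.0, 70.0], [635.0, -39.0, 98.0], [652.0, -22.0, 123.0]]
plate_grip 0.98 [432. 262.] 3915 [[383.0, 204.0, -0.0], [446.0, 314.0, 10.0], [498.0, 407.0, 38.0]]
plate_grip 0.66 [276. 230.] 4285 [[554.0, -100.0, 4.0], [639.0, 23.0, 66.0], [680.0, 104.0, 71.0]]
rod_grip 0.89 [389. 274.] 412 [[593.0, 268.0, 85.0], [612.0, 285.0, 117.0], [62
[... 1403 characters left out ...]
254.0, 76.0]]
mould_top 0.97 [292. 238.] 3355 [[538.0, -116.0, 4.0], [616.0, -60.0, 66.0], [680.0, 90.0, 70.0]]
rest_top 0.92 [281. 162.] 686 [[578.0, 246.0, 2.0], [606.0, 251.0, 53.0], [635.0, 297.0, 86.0]]
rest_top 0.65 [253. 233.] 228 [[531.0, -26.0, 0.0], [544.0, -23.0, 29.0], [571.0, 14.0, 62.0]]
beaker 0.62 [347. 262.] 1241 [[699.0, -165.0, 1.0], [727.0, -149.0, 57.0], [756.0, -105.0, 85.0]]
beaker 0.39 [257. 238.] 286 [[531.0, -54.0, -1.0], [547.0, -23.0, 24.0], [579.0, 12.0, 62.0]]
cylinder_glass 0.85 [360. 219.] 704 [[755.0, -52.0, 8.0], [766.0, -48.0, 96.0], [789.0, -26.0, 160.0]]
pellet0_center 0.52 [289. 236.] 3351 [[539.0, -116.0, 4.0], [616.0, -59.0, 66.0], [680.0, 90.0, 70.0]]
```

```bash
python3 - <<'E'
from h import *
for n in ['scene','side']:
    im,d,M=snap(n); P=cloud(d,M)
    def rect(name,lo,hi,box):
        m=(P[...,2]>lo)&(P[...,2]<hi)&(P[...,0]>box[0])&(P[...,0]<box[1])&(P[...,1]>box[2])&(P[...,1]<box[3])
        q=P[m][:,:2].astype(np.float32)
        if len(q)<5: return
        q2=q
        r=cv2.minAreaRect(q2); print(n,name,len(q),np.round(r[0],1),np.round(r[1],1),round(r[2],2),'z',np.round(np.median(P[m][:,2]),1))
    rect('mould',63,70.5,(530,690,-125,125))
    rect('plate',6,14,(370,510,190,420))
    rect('handle',34,42,(370,510,190,420))
    rect('pan',72,79,(360,680,-480,-240))
    rect('weightknob',117,127,(600,670,-100,0))
    rect('weightbody',80,96,(600,670,-100,0))
    rect('rest',82,88,(560,650,230,330))
    rect('rodtop',143,152,(560,650,230,330))
    rect('post',56,66,(510,575,-60,30))
E
python3 - <<'E'
import cv2
for n,(a,b,c,e) in dict(scene=(100,350,100,500),side=(80,420,60,460)).items():
    i=cv2.imread(f'pics/{n}0.png')[a:b,c:e]; cv2.imwrite(f'pics/{n}0c.png',cv2.resize(i,None,fx=1.75,fy=1.75))
E
```

```text
scene mould 2626 [603.   -6.1] [135.5 212.6] 7.46 z 67.6
scene plate 3294 [438.2 304. ] [211.1 105.4] 80.58 z 9.8
scene handle 103 [440.2 304.3] [35.4 17.2] 75.96 z 39.3
scene pan 1524 [ 517.7 -347.8] [151.3 148.2] 62.92 z 74.6
scene weightknob 48 [628.3 -45.8] [14.8 16.3] 33.39 z 122.5
scene weightbody 126 [634.2 -55.8] [48.9 72.6] 29.9 z 87.6
scene rest 590 [604.2 281.9] [60.6 62.7] 89.96 z 85.0
scene rodtop 95 [605.  281.9] [19.8 21.5] 78.32 z 145.8
scene post 55 [551.3  -9.6] [46.1 78.7] 0.13 z 61.4
side mould 2140 [603.1  -8.3] [137.7 215. ] 8.03 z 67.2
side plate 1271 [424.5 305.3] [217.4 138.3] 81.85 z 8.9
side handle 42 [441.2 300.7] [39.4 14.8] 74.67 z 38.8
side pan 5863 [ 519.5 -350.9] [149.  148.7] 67.73 z 74.8
side weightknob 51 [629.3 -49.4] [16.6 18.1] 11.62 z 121.8
side weightbody 141 [622.5 -66.3] [51.2 48.8] 67.41 z 88.0
side rest 155 [607.1 279.2] [59.6 64.7] 0.1 z 84.0
side post 64 [552.8  -1.8] [54.7 43.2] 88.79 z 61.0
```

View pics/scene0c.png

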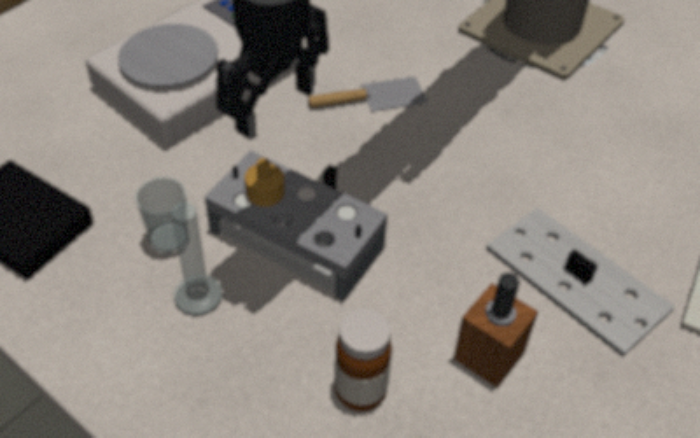

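View pics/side0c.png

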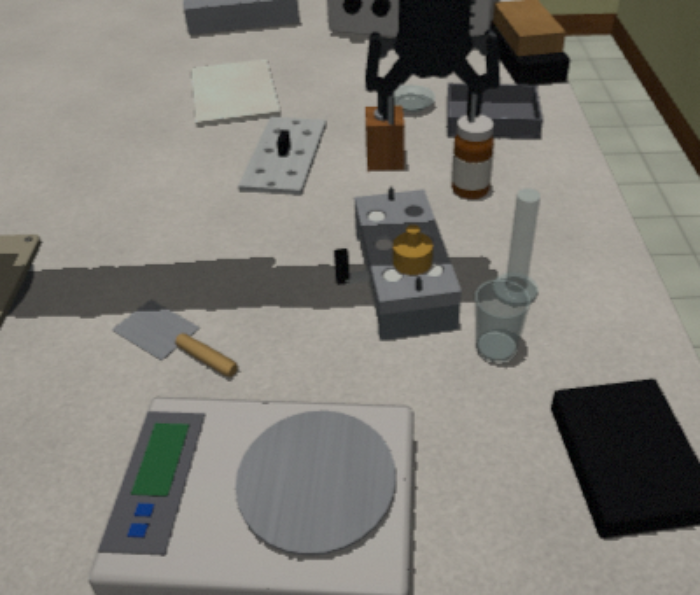

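The pictures show the brass weight on the mould at about (629,-47), white pellets in bores 0, 2 and 3, bore 5 dark, and the plate and rod lying free to the right. The mould is turned about +7.5°. I'm moving above the weight.

```bash
python3 -m creep '[{"jaw":1,"xyz":[-24,-10,0],"angular":[0,0,0]},{"jaw":1,"xyz":[-47,-21,0],"angular":[0,0,0]},{"jaw":1,"xyz":[-47,-21,0],"angular":[0,0,0]},{"jaw":1,"xyz":[-47,-21,0],"angular":[0,0,0]}]'
cat >> h.py <<'E'
def wr(box,specs,name=None):
    s=ctrl.read_state(); im,d,M=snap('wrist'); P=cloud(d,M,True)
    if name: save(im,name)
    for nm,lo,hi,b in specs:
        m=(P[...,2]>lo)&(P[...,2]<hi)&(P[...,0]>b[0])&(P[...,0]<b[1])&(P[...,1]>b[2])&(P[...,1]<b[3])
        q=P[m][:,:2].astype(np.float32)
        if len(q)<5: print(nm,'none'); continue
        r=cv2.minAreaRect(q); c,rad=cv2.minEnclosingCircle(q)
        print(nm,len(q),np.round(r[0],1),np.round(r[1],1),round(r[2],2),'circ',np.round(c,1),round(rad,1),'z',round(float(np.median(P[m][:,2])),1))
    return s,im,d,M,P
E
python3 - <<'E'
from h import *
s,im,d,M,P=wr(None,[('knob',117,128,(600,660,-80,-10)),('shoulder',97,105,(590,670,-90,0)),('mould',64,71,(560,700,-130,130)),('pinA',82,92,(590,620,70,110)),('pinB',82,92,(600,640,-120,-75))],'w1.png')
print(s['eef_pos'],s['tool_rot'],s['force'],np.round(M['T'],2).tolist(),M['fx'])
E
```

```text
clock: 1.8
eef_pos: [628.9, -47.4, 250.6]
tool_rot: [3.141, -0.001, 1.57]
force: [-0.7, -0.3, -0.1]
width: 85.0
gripper_force: 0.0
knob 384 [628.  -45.9] [17.  17.1] 0.07 circ [628.1 -46.2] 9.0 z 122.5
shoulder 1902 [628.  -45.6] [48.4 48.8] 0.0 circ [628.1 -46.1] 25.0 z 98.8
mould 17957 [628.7 -17. ] [115.3 240.7] 7.59 circ [628.2 -17.8] 130.4 z 67.5
pinA 50 [607.7  87.5] [6.4 6.7] 80.1 circ [607.1  87.6] 3.9 z 85.1
pinB 40 [632.2 -93.2] [5.6 5.8] 89.87 circ [632.2 -93.4] 3.2 z 85.2
[628.94592181 -47.4386815  250.56155198] [ 3.14108397e+00 -6.07113025e-04  1.56961909e+00] [-0.69419915 -0.3200441  -0.09615786] [[1.0, -0.0, -0.0, 628.79], [-0.0, -0.96, -0.27, 22.53], [0.0, 0.27, -0.96, 373.82], [0.0, 0.0, 0.0, 1.0]] 325.19226210127806
```

View pics/w1.png

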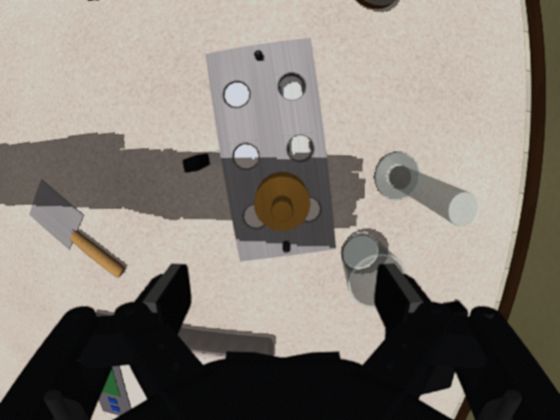

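The wrist picture shows the knob at (282,205) with pellets in bores 0, 1, 2 and 3 (four white discs). Bores 4 and 5 (300,147 and 292,85) look through to the drawer. Now I descend and grasp.

```bash
python3 -m creep '[{"jaw":0.2,"xyz":[1,-1,40],"angular":[0,0,0]},{"jaw":0.0,"xyz":[1,-1,80],"angular":[0,0,0]},{"jaw":0.0,"xyz":[1,-1,110],"angular":[0,0,0]},{"jaw":0.0,"xyz":[1,-1,127],"angular":[0,0,0]},{"jaw":0,"xyz":[1,-1,127],"angular":[0,0,0]},{"jaw":-1,"xyz":[1,-1,127],"angular":[0,0,0]},{"jaw":-1,"xyz":[1,-1,127],"angular":[0,0,0]},{"jaw":-1,"xyz":[1,-1,127],"angular":[0,0,0]},{"jaw":-1,"xyz":[1,-1,127],"angular":[0,0,0]},{"jaw":-1,"xyz":[1,-1,127],"angular":[0,0,0]},{"jaw":-1,"xyz":[1,-1,120],"angular":[0,0,0]},{"jaw":-1,"xyz":[1,-1,97],"angular":[0,0,0]}]'
```

```text
clock: 3.35
eef_pos: [626.1, -45.9, 151.8]
tool_rot: [-3.137, -0.0, 1.571]
force: [0.2, -0.4, -5.0]
width: 15.5
gripper_force: 58.9
```

```bash
python3 -m creep '[{"jaw":-1,"xyz":[0,0,-30],"angular":[0,0,0]},{"jaw":-1,"xyz":[-20,-8,-45],"angular":[0,0,0]},{"jaw":-1,"xyz":[-60,-22,-45],"angular":[0,0,0]},{"jaw":-1,"xyz":[-105,-38,-45],"angular":[0,0,0]},{"jaw":-1,"xyz":[-155,-56,-45],"angular":[0,0,0]},{"jaw":-1,"xyz":[-205,-75,-45],"angular":[0,0,0]},{"jaw":-1,"xyz":[-250,-92,-45],"angular":[0,0,0]},{"jaw":-1,"xyz":[-285,-104,-45],"angular":[0,0,0]},{"jaw":-1,"xyz":[-304,-109,-40],"angular":[0,0,0]},{"jaw":-1,"xyz":[-304,-109,-20],"angular":[0,0,0]},{"jaw":-1,"xyz":[-304,-109,0],"angular":[0,0,0]},{"jaw":-1,"xyz":[-304,-109,0],"angular":[0,0,0]}]'
```

```text
clock: 4.85
eef_pos: [517.7, -348.1, 151.1]
tool_rot: [-3.137, -0.004, 1.572]
force: [-0.8, 0.3, -3.9]
width: 15.5
gripper_force: 58.9
```

```bash
python3 -m creep '[{"jaw":-1,"xyz":[0,0,12],"angular":[0,0,0]},{"jaw":-1,"xyz":[0,0,18],"angular":[0,0,0]},{"jaw":-1,"xyz":[0,0,20],"angular":[0,0,0]},{"jaw":-1,"xyz":[0,0,20],"angular":[0,0,0]},{"jaw":-1,"xyz":[0,0,22],"angular":[0,0,0]},{"jaw":-1,"xyz":[0,0,22],"angular":[0,0,0]}]'
```

```text
clock: 5.6
eef_pos: [519.3, -350.2, 131.9]
tool_rot: [3.141, 0.001, 1.571]
force: [-0.7, 0.3, -0.9]
width: 15.7
gripper_force: 59.3
```

```bash
python3 -m creep '[{"jaw":-1,"xyz":[0,0,1],"angular":[0,0,0]},{"jaw":0,"xyz":[0,0,1],"angular":[0,0,0]},{"jaw":0,"xyz":[0,0,0],"angular":[0,0,0]},{"jaw":0,"xyz":[0,0,0],"angular":[0,0,0]},{"jaw":0.2,"xyz":[0,0,-30],"angular":[0,0,0]},{"jaw":0.2,"xyz":[0,0,-70],"angular":[0,0,0]},{"jaw":0.2,"xyz":[0,0,-120],"angular":[0,0,0]},{"jaw":0.2,"xyz":[0,0,-120],"angular":[0,0,0]}]'
python3 - <<'E'
from h import *
s=ctrl.read_state();print(s['eef_pos'],s['width'])
s,im,d,M,P=wr(None,[('knob',123,135,(480,560,-390,-300)),('pan',70,79,(400,620,-450,-250)),],'w2.png')
im,d,M=snap('scene');P=cloud(d,M)
for nm,lo,hi,b in [('plate',6,14,(340,540,160,450)),('handle',34,42,(340,540,160,450)),('knob',124,135,(450,580,-420,-280))]:
    m=(P[...,2]>lo)&(P[...,2]<hi)&(P[...,0]>b[0])&(P[...,0]<b[1])&(P[...,1]>b[2])&(P[...,1]<b[3])
    r=cv2.minAreaRect(P[m][:,:2].astype(np.float32)); print(nm,r)
E
```

```text
clock: 6.6
eef_pos: [521.3, -351.5, 255.8]
tool_rot: [3.134, 0.005, 1.571]
force: [0.5, 0.0, 1.0]
width: 50.9
gripper_force: 0.0
[ 521.32917565 -351.54062421  255.76749707] 50.893968582513004
knob 390 [ 519.  -350.1] [16.9 16.8] 89.49 circ [ 518.6 -350.4] 9.0 z 129.5
pan 15211 [ 518.2 -348.1] [147.7 149. ] 89.83 circ [ 518.1 -348. ] 75.2 z 74.6
plate ((412.5954895019531, 325.3245849609375), (249.31295776367188, 168.5625), 83.7403564453125)
handle ((439.5782775878906, 304.4114990234375), (35.91737747192383, 16.21516227722168), 77.00981903076172)
knob ((518.3239135742188, -348.2569885253906), (15.864651679992676, 14.96390151977539), 48.385746002197266)
```

```bash
python3 -m creep '[{"jaw":0.2,"xyz":[30,-4,0],"angular":[0,0,0]},{"jaw":0.2,"xyz":[85,-10,0],"angular":[0,0,0]},{"jaw":0.2,"xyz":[145,-17,0],"angular":[0,0,0]},{"jaw":0.2,"xyz":[205,-25,0],"angular":[0,0,0]},{"jaw":0.2,"xyz":[265,-32,0],"angular":[0,0,0]},{"jaw":0.2,"xyz":[325,-40,0],"angular":[0,0,0]},{"jaw":0.2,"xyz":[385,-47,0],"angular":[0,0,0.08]},{"jaw":0.2,"xyz":[445,-55,0],"angular":[0,0,0.164]},{"jaw":0.2,"xyz":[505,-62,0],"angular":[0,0,0.164]},{"jaw":0.2,"xyz":[565,-68,0],"angular":[0,0,0.164]},{"jaw":0.2,"xyz":[620,-75,0],"angular":[0,0,0.164]},{"jaw":0.2,"xyz":[654,-79,0],"angular":[0,0,0.164]}]'
python3 -m creep '[{"jaw":0.2,"xyz":[0,0,0],"angular":[0,0,0]},{"jaw":0.2,"xyz":[0,0,0],"angular":[0,0,0]},{"jaw":0.2,"xyz":[0,0,0],"angular":[0,0,0]}]'
python3 - <<'E'
from h import *
s,im,d,M,P=wr(None,[('handle',34,45,(400,480,250,350)),('plate',5,14,(350,530,150,430))],'w3.png')
print(s['eef_pos'],s['tool_rot'])
E
```

```text
clock: 8.2
eef_pos: [438.1, 306.8, 249.7]
tool_rot: [-3.139, 0.001, 1.41]
force: [0.5, -0.9, 0.0]
width: 51.0
gripper_force: 0.0
clock: 8.57
eef_pos: [440.3, 302.2, 250.8]
tool_rot: [-3.141, 0.002, 1.404]
force: [0.3, 0.1, -0.3]
width: 51.5
gripper_force: 0.0
handle 449 [439.3 305.4] [36.1 13.7] 80.67 circ [439.8 305.4] 18.6 z 39.5
plate 14417 [412.7 316. ] [223.3 156.9] 81.26 circ [411.  311.6] 132.1 z 9.6
[440.28584938 302.23743841 250.84629229] [-3.14111307e+00  1.50673435e-03  1.40433568e+00]
```

View pics/w3.png

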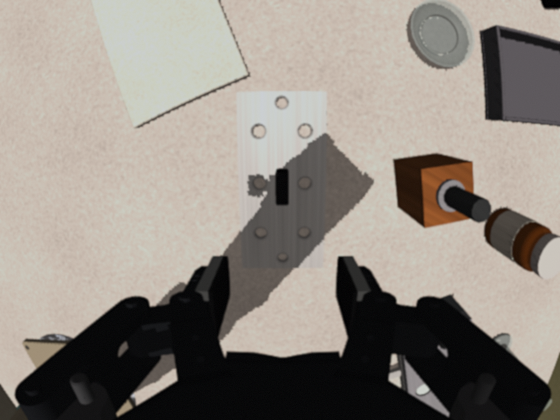

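The wrist picture shows the plate handle at (282,187), squarely between the fingers and clear of the rest at (435,190). Descending to grip.

```bash
python3 -m creep '[{"jaw":0.2,"xyz":[2,-1,50],"angular":[0,0,0]},{"jaw":0.2,"xyz":[2,-1,105],"angular":[0,0,0]},{"jaw":0.1,"xyz":[2,-1,160],"angular":[0,0,0]},{"jaw":0,"xyz":[2,-1,195],"angular":[0,0,0]},{"jaw":0,"xyz":[2,-1,212],"angular":[0,0,0]},{"jaw":0,"xyz":[2,-1,218],"angular":[0,0,0]},{"jaw":-1,"xyz":[2,-1,218],"angular":[0,0,0]},{"jaw":-1,"xyz":[2,-1,218],"angular":[0,0,0]},{"jaw":-1,"xyz":[2,-1,218],"angular":[0,0,0]},{"jaw":-1,"xyz":[2,-1,218],"angular":[0,0,0]},{"jaw":-1,"xyz":[2,-1,218],"angular":[0,0,0]},{"jaw":-1,"xyz":[2,-1,218],"angular":[0,0,0]}]'
```

```text
clock: 10.12
eef_pos: [440.2, 306.7, 34.7]
tool_rot: [3.14, -0.002, 1.407]
force: [-0.1, 0.7, 7.4]
width: 12.9
gripper_force: 60.0
```

```bash
python3 -m creep '[{"jaw":-1,"xyz":[0,0,-5],"angular":[0,0,0]},{"jaw":-1,"xyz":[0,0,-25],"angular":[0,0,0]},{"jaw":-1,"xyz":[0,0,-60],"angular":[0,0,0]},{"jaw":-1,"xyz":[0,0,-100],"angular":[0,0,0]},{"jaw":-1,"xyz":[0,0,-140],"angular":[0,0,0]},{"jaw":-1,"xyz":[0,0,-170],"angular":[0,0,0]},{"jaw":-1,"xyz":[0,0,-170],"angular":[0,0,0]}]'
python3 -m creep '[{"jaw":-1,"xyz":[-20,17,0],"angular":[0,0,0]},{"jaw":-1,"xyz":[-50,42,0],"angular":[0,0,0]},{"jaw":-1,"xyz":[-85,70,0],"angular":[0,0,-0.05]},{"jaw":-1,"xyz":[-120,100,0],"angular":[0,0,-0.1]},{"jaw":-1,"xyz":[-155,128,0],"angular":[0,0,-0.15]},{"jaw":-1,"xyz":[-190,158,0],"angular":[0,0,-0.2]},{"jaw":-1,"xyz":[-225,188,0],"angular":[0,0,-0.25]},{"jaw":-1,"xyz":[-255,212,0],"angular":[0,0,-0.298]},{"jaw":-1,"xyz":[-275,228,0],"angular":[0,0,-0.298]},{"jaw":-1,"xyz":[-275,228,0],"angular":[0,0,-0.298]},{"jaw":-1,"xyz":[-275,228,0],"angular":[0,0,-0.298]},{"jaw":-1,"xyz":[-275,228,0],"angular":[0,0,-0.298]}]'
python3 - <<'E'
from h import *
s,im,d,M,P=wr(None,[],'w4.png')
print(s['eef_pos'],s['tool_rot'],s['force'],s['width'])
q=P[::20,::20,2]; print(np.round(np.nanmin(q)),np.round(np.array(M['T']),2).tolist())
E
```

```text
clock: 11.0
eef_pos: [440.2, 306.8, 205.1]
tool_rot: [3.139, -0.003, 1.407]
force: [0.4, -0.1, -5.8]
width: 12.8
gripper_force: 59.1
clock: 12.5
eef_pos: [618.5, -0.7, 202.6]
tool_rot: [-3.14, -0.001, 1.707]
force: [-0.0, -0.4, -4.3]
width: 12.7
gripper_force: 59.1
[618.50328045  -0.65564168 202.5631068 ] [-3.14000993e+00 -1.14464011e-03  1.70699751e+00] [-0.04965759 -0.38764899 -4.32735728] 12.659887643735427
-633.0 [[0.99, 0.13, 0.04, 609.21], [0.14, -0.95, -0.27, 68.61], [-0.0, 0.27, -0.96, 325.86], [0.0, 0.0, 0.0, 1.0]]
```

View pics/w4.png

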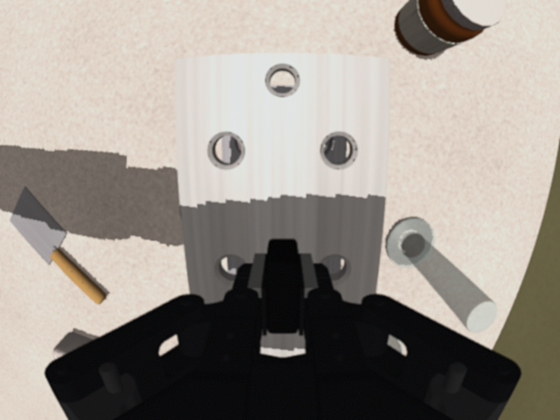

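The picture shows the plate level in the jaws, with the +y pin hole at (282,79) and the guide holes at (227,150) and (338,150). I'm measuring the hole and the plate pose.

```bash
cat >> h.py <<'E'
def ray(u,v,M,z,wrist=True):
    x=(u-M['cx'])/M['fx'];y=(v-M['cy'])/M['fy']
    if wrist:
        r=np.hypot(x,y)+1e-9;k=np.tan(r)/r;x*=k;y*=k
    T=np.array(M['T']);dd=T[:3,:3]@[x,y,1];c=T[:3,3]
    return c+dd*(z-c[2])/dd[2]
def circ(im,u,v,w=22):
    # ellipse of the hole interior: pixels unlike the plate -> use edges, hough
    g=cv2.cvtColor(im,cv2.COLOR_RGB2GRAY)[v-w:v+w,u-w:u+w]; g=cv2.resize(g,None,fx=4,fy=4,interpolation=cv2.INTER_CUBIC)
    c=cv2.HoughCircles(g,cv2.HOUGH_GRADIENT,1,30,param1=120,param2=18,minRadius=40,maxRadius=85)
    return None if c is None else [(u-w+a/4,v-w+b/4,r/4) for a,b,r in c[0][:2]]
E
python3 - <<'E'
from h import *
s,im,d,M,P=wr(None,[])
m=(abs(P[...,2]-178)<7)&(np.arange(420)[:,None]<230)
q=P[m]; print(len(q),np.median(q[:,2]))
zt=np.median(q[:,2])
# plane tilt
A=np.c_[q[:,:2],np.ones(len(q))]; co=np.linalg.lstsq(A,q[:,2],rcond=None)[0]; print('tilt',co[:2])
a=s['tool_rot'][2]-np.pi/2
for k in np.linspace(a-.04,a+.04,9):
    ex=np.array([np.cos(k),np.sin(k)]);u=q[:,:2]@ex; print(round(k,3),np.percentile(u,.3),np.percentile(u,99.7),np.round(np.ptp(np.percentile(u,[.3,99.7])),2),end=' | ')
r=cv2.minAreaRect(q[:,:2].astype(np.float32));print('\n',r, s['eef_pos'],s['tool_rot'])
for uv in [(282,79),(227,150),(338,150)]:
    c=circ(im,*uv); print(uv,c, [np.round(ray(x,y,M,zt),1) for x,y,_ in (c or [])], ray(*uv,M,zt))
E
```

```text
35249 177.6583505221892
tilt [-0.00171235 -0.00144364]
0.096 562.9638824595659 663.2427440575104 100.28 | 0.106 563.1564108774118 663.0675755030766 99.91 | 0.116 563.2409998814601 662.8570734414225 99.62 | 0.126 563.210282384178 662.6396081638629 99.43 | 0.136 563.0357189439534 662.4049173429642 99.37 | 0.146 562.7446475728435 662.156264698552 99.41 | 0.156 562.3419125079687 661.9680529945012 99.63 | 0.166 561.7635426628865 661.7908380113513 100.03 | 0.176 561.1116674193964 661.5447755182911 100.43 | 
 ((610.04833984375, 60.71068572998047), (101.10139465332031, 84.21636962890625), 7.972316265106201) [618.75659852  -0.83915014 202.85964705] [-3.14060029e+00 -8.55534139e-04  1.70685172e+00]
(282, 79) [(np.float32(282.625), np.float32(82.875), np.float32(14.475))] [array([606.7,  87.6, 177.7])] [606.17153784  89.34205383 177.65835052]
(227, 150) [(np.float32(226.875), np.float32(150.125), np.float32(14.55))] [array([585.5,  53.9, 177.7])] [585.50588102  53.9158794  177.65835052]
(338, 150) [(np.float32(338.125), np.float32(149.875), np.float32(14.4))] [array([636.1,  60.9, 177.7])] [636.0229575   60.82689538 177.65835052]
```

```bash
python3 -m creep '[{"jaw":-1,"xyz":[-1,1,20],"angular":[0,0,0]},{"jaw":-1,"xyz":[-1,1,50],"angular":[0,0,0]},{"jaw":-1,"xyz":[-1,1,70],"angular":[0,0,0]},{"jaw":-1,"xyz":[-1,1,74],"angular":[0,0,0]},{"jaw":-1,"xyz":[-1,1,74],"angular":[0,0,0]},{"jaw":-1,"xyz":[-1,1,74],"angular":[0,0,0]}]'
python3 - <<'E'
from h import *
for n in ['side','scene']:
    im,d,M=snap(n); save(im,n+'1.png')
    # expected pin tops and hole mouths
    T=np.linalg.inv(np.array(M['T']))
    for p in [(619.8,-2.9,68)]:
        c=T@[*p,1]; print(n,c[0]/c[2]*M['fx']+M['cx'],c[1]/c[2]*M['fy']+M['cy'])
a=cv2.imread('pics/side1.png')[150:310,220:400]; b=cv2.imread('pics/scene1.png')[150:310,190:370]
cv2.imwrite('pics/c1.png',cv2.resize(np.hstack([a,b]),None,fx=2.2,fy=2.2,interpolation=cv2.INTER_CUBIC))
E
```

```text
clock: 13.35
eef_pos: [621.3, -3.1, 130.5]
tool_rot: [3.139, 0.0, 1.705]
force: [-0.8, -0.4, -4.0]
width: 13.2
gripper_force: 59.0
side 289.90936819630906 216.18411848827367
scene 268.6506633346721 217.02785371251662
```

View pics/c1.png

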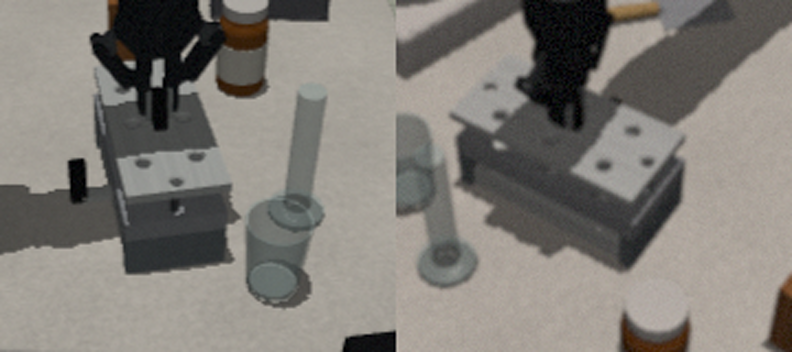

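The side crop shows the pin at (178,205) directly below the plate hole at (178,182). The plate hovers parallel over the mould, so I'm lowering it.

```bash
python3 -m creep '[{"jaw":-1,"xyz":[0,0,4],"angular":[0,0,0]},{"jaw":-1,"xyz":[0,0,8],"angular":[0,0,0]},{"jaw":-1,"xyz":[0,0,11],"angular":[0,0,0]},{"jaw":-1,"xyz":[0,0,14],"angular":[0,0,0]},{"jaw":-1,"xyz":[0,0,14],"angular":[0,0,0]},{"jaw":-1,"xyz":[0,0,14],"angular":[0,0,0]}]'
```

```text
clock: 14.2
eef_pos: [620.6, -3.2, 115.4]
tool_rot: [3.141, -0.0, 1.705]
force: [0.2, 0.3, -3.0]
width: 12.7
gripper_force: 59.1
```

```bash
python3 -m creep '[{"jaw":-1,"xyz":[0,0,4],"angular":[0,0,0]},{"jaw":-1,"xyz":[0,0,7],"angular":[0,0,0]},{"jaw":-1,"xyz":[0,0,10],"angular":[0,0,0]},{"jaw":-1,"xyz":[0,0,12],"angular":[0,0,0]},{"jaw":-1,"xyz":[0,0,12],"angular":[0,0,0]},{"jaw":-1,"xyz":[0,0,12],"angular":[0,0,0]}]'
```

```text
clock: 14.95
eef_pos: [620.6, -3.2, 103.4]
tool_rot: [3.141, -0.0, 1.705]
force: [-0.9, -0.1, -3.6]
width: 12.8
gripper_force: 59.1
```

Still carrying; go 2 mm more, release, and rise.

```bash
python3 -m creep '[{"jaw":-1,"xyz":[0,0,1],"angular":[0,0,0]},{"jaw":-1,"xyz":[0,0,1.5],"angular":[0,0,0]},{"jaw":-1,"xyz":[0,0,1.5],"angular":[0,0,0]},{"jaw":0,"xyz":[0,0,1],"angular":[0,0,0]},{"jaw":0,"xyz":[0,0,0],"angular":[0,0,0]},{"jaw":0,"xyz":[0,0,0],"angular":[0,0,0]},{"jaw":0.2,"xyz":[0,0,-20],"angular":[0,0,0]},{"jaw":0.2,"xyz":[0,0,-70],"angular":[0,0,0]},{"jaw":0.2,"xyz":[0,0,-125],"angular":[0,0,0]},{"jaw":0.2,"xyz":[0,0,-147],"angular":[0,0,0]},{"jaw":0.2,"xyz":[0,0,-147],"angular":[0,0,0]},{"jaw":0.2,"xyz":[0,0,-147],"angular":[0,0,0]}]'
python3 - <<'E'
from h import *
s,im,d,M,P=wr(None,[('plate',70,82,(540,700,-120,120)),('handle',100,113,(590,650,-30,30)),('pins',82,95,(600,640,80,100))],'w5.png')
print(s['eef_pos'],s['tool_rot'])
im,d,M=snap('scene');P=cloud(d,M)
for nm,lo,hi,b in [('knob',124,135,(430,620,-440,-240)),('rod',143,152,(560,650,230,330)),('rest',82,88,(560,650,230,330))]:
    m=(P[...,2]>lo)&(P[...,2]<hi)&(P[...,0]>b[0])&(P[...,0]<b[1])&(P[...,1]>b[2])&(P[...,1]<b[3])
    print(nm,cv2.minAreaRect(P[m][:,:2].astype(np.float32)))
E
```

```text
clock: 16.45
eef_pos: [619.7, -3.3, 249.0]
tool_rot: [-3.139, -0.0, 1.705]
force: [-0.1, 0.2, 0.5]
width: 51.2
gripper_force: 0.0
plate 20498 [627.4 -13.3] [111.7 229.7] 7.91 circ [627.7 -12.9] 127.2 z 77.6
handle 710 [620.9  -4.5] [13.8 35.7] 7.73 circ [621.   -4.6] 18.5 z 107.5
pins 57 [607.3  87.9] [6.5 7.5] 77.35 circ [607.3  87.8] 3.9 z 84.5
[619.69681933  -3.29541656 249.01465603] [-3.13941346e+00 -2.04181234e-04  1.70478634e+00]
knob ((518.3436889648438, -349.4195861816406), (16.195749282836914, 16.162694931030273), 39.58201217651367)
rod ((604.480224609375, 282.273681640625), (21.232696533203125, 19.852333068847656), 84.92279052734375)
rest ((604.7918701171875, 281.9263916015625), (60.84964370727539, 62.87923049926758), 89.93102264404297)
```

View pics/w5.png

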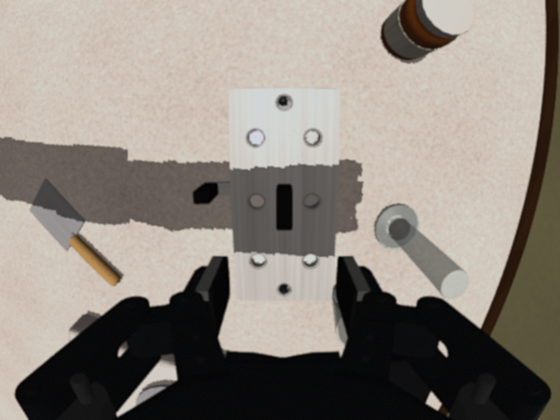

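The wrist picture shows the plate flush with both pins in their holes at (284,101) and (284,289), and its handle at (285,207). I'm checking which bores are full through the guide holes, and going to the rod.

```bash
python3 - <<'E'
from h import *
s=ctrl.read_state(); im,d,M=snap('wrist'); P=cloud(d,M,True); T=np.linalg.inv(np.array(M['T']))
k=.136;R=np.array([[np.cos(k),-np.sin(k)],[np.sin(k),np.cos(k)]])
for i,(x,y) in enumerate([(-26,-60),(-26,0),(-26,60),(26,-60),(26,0),(26,60)]):
    w=np.array([620.7,-4.2])+R@[x,y]; c=T@[*w,78,1]; th=np.arctan2(np.hypot(c[0],c[1]),c[2]); f=M['fx']*th/np.hypot(c[0],c[1])
    u,v=int(round(c[0]*f+M['cx'])),int(round(c[1]*f+M['cy']))
    print(i,np.round(w,1),(u,v),'z10,50pct',np.nanpercentile(P[v-6:v+7,u-6:u+7,2],[5,25,50]).round(), im[v-3:v+4,u-3:u+4].mean((0,1)).round())
E
python3 -m creep '[{"jaw":0.2,"xyz":[20,2,0],"angular":[0,0,0]},{"jaw":0.2,"xyz":[55,5,0],"angular":[0,0,0]},{"jaw":0.2,"xyz":[100,8,0],"angular":[0,0,0]},{"jaw":0.2,"xyz":[150,12,0],"angular":[0,0,0]},{"jaw":0.2,"xyz":[200,16,0],"angular":[0,0,0]},{"jaw":0.2,"xyz":[245,20,0],"angular":[0,0,0]},{"jaw":0.2,"xyz":[272,22,0],"angular":[0,0,0]},{"jaw":0.2,"xyz":[284,23,0],"angular":[0,0,0]},{"jaw":0.2,"xyz":[284,23,0],"angular":[0,0,0]},{"jaw":0.2,"xyz":[284,23,0],"angular":[0,0,0]},{"jaw":0.2,"xyz":[284,23,0],"angular":[0,0,0]}]'
python3 - <<'E'
from h import *
s,im,d,M,P=wr(None,[('rodtop',140,152,(570,640,250,320)),('rest',80,88,(550,660,220,340))])
print(s['eef_pos'],s['tool_rot'])
E
```

```text
0 [603.1 -67.2] (258, 261) z10,50pct [65. 66. 67.] [171. 173. 168.]
1 [594.9  -7.7] (256, 202) z10,50pct [65. 65. 66.] [114. 105. 100.]
2 [586.8  51.7] (255, 137) z10,50pct [65. 65. 66.] [209. 213. 223.]
3 [654.6 -60.1] (310, 261) z10,50pct [65. 66. 67.] [177. 180. 174.]
4 [646.5  -0.7] (312, 202) z10,50pct [5. 6. 6.] [88. 85. 83.]
5 [638.3  58.8] (313, 137) z10,50pct [4. 5. 6.] [209. 208. 202.]
clock: 17.98
eef_pos: [605.9, 279.5, 250.4]
tool_rot: [3.142, 0.001, 1.702]
force: [-0.2, -0.7, 0.5]
width: 51.1
gripper_force: 0.0
rodtop 672 [605.  283.3] [20.6 21. ] 7.79 circ [605.3 283.3] 10.8 z 145.6
rest 2926 [605.2 282.9] [60.6 60.9] 0.38 circ [605.1 283.6] 42.3 z 84.7
[605.90571779 279.49985087 250.38692263] [3.14151682e+00 8.36017851e-04 1.70238159e+00]
```

```bash
python3 -m creep '[{"jaw":0.1,"xyz":[3,0,40],"angular":[0,0,0]},{"jaw":0.1,"xyz":[3,0,85],"angular":[0,0,0]},{"jaw":0.1,"xyz":[3,0,115],"angular":[0,0,0]},{"jaw":0,"xyz":[3,0,130],"angular":[0,0,0]},{"jaw":0,"xyz":[3,0,130],"angular":[0,0,0]},{"jaw":0,"xyz":[3,0,130],"angular":[0,0,0]},{"jaw":-1,"xyz":[3,0,130],"angular":[0,0,0]},{"jaw":-1,"xyz":[3,0,130],"angular":[0,0,0]},{"jaw":-1,"xyz":[3,0,130],"angular":[0,0,0]},{"jaw":-1,"xyz":[3,0,130],"angular":[0,0,0]},{"jaw":-1,"xyz":[3,0,130],"angular":[0,0,0]},{"jaw":-1,"xyz":[3,0,130],"angular":[0,0,0]}]'
```

```text
clock: 19.52
eef_pos: [605.7, 284.7, 121.9]
tool_rot: [3.139, -0.001, 1.705]
force: [-1.3, -0.6, 6.0]
width: 20.7
gripper_force: 58.4
```

```bash
python3 -m creep '[{"jaw":-1,"xyz":[0,0,-5],"angular":[0,0,0]},{"jaw":-1,"xyz":[0,0,-25],"angular":[0,0,0]},{"jaw":-1,"xyz":[0,0,-60],"angular":[0,0,0]},{"jaw":-1,"xyz":[0,0,-95],"angular":[0,0,0]},{"jaw":-1,"xyz":[0,0,-115],"angular":[0,0,0]},{"jaw":-1,"xyz":[0,0,-120],"angular":[0,0,0]},{"jaw":-1,"xyz":[0,0,-120],"angular":[0,0,0]}]'
python3 -m creep '[{"jaw":-1,"xyz":[-20,-4,0],"angular":[0,0,0]},{"jaw":-1,"xyz":[-55,-12,0],"angular":[0,0,0]},{"jaw":-1,"xyz":[-95,-21,0],"angular":[0,0,0]},{"jaw":-1,"xyz":[-140,-31,0],"angular":[0,0,0]},{"jaw":-1,"xyz":[-180,-40,0],"angular":[0,0,0]},{"jaw":-1,"xyz":[-210,-46,0],"angular":[0,0,0]},{"jaw":-1,"xyz":[-228,-50,0],"angular":[0,0,0]},{"jaw":-1,"xyz":[-228,-50,10],"angular":[0,0,0]},{"jaw":-1,"xyz":[-228,-50,10],"angular":[0,0,0]},{"jaw":-1,"xyz":[-228,-50,10],"angular":[0,0,0]},{"jaw":-1,"xyz":[-228,-50,10],"angular":[0,0,0]}]'
python3 - <<'E'
from h import *
s,im,d,M,P=wr(None,[],'w6.png')
print(s['eef_pos'],s['tool_rot'],s['force'])
im,d,M=snap('side');save(im,'s6.png'); P=cloud(d,M); im2,d2,M2=snap('scene'); save(im2,'c6.png'); P2=cloud(d2,M2)
for nm,Q in [('side',P),('scene',P2)]:
    for lo,hi in [(118,135),(135,160),(160,185),(186,194)]:
        m=(Q[...,2]>lo)&(Q[...,2]<hi)&(abs(Q[...,0]-587)<25)&(abs(Q[...,1]-52)<25)
        q=Q[m]; 
        if len(q)>3: print(nm,lo,len(q),q.mean(0).round(1), np.ptp(q,0).round(1))
a=cv2.imread('pics/s6.png')[100:300,210:370]; b=cv2.imread('pics/c6.png')[100:300,220:380]
w=cv2.imread('pics/w6.png')[60:260,180:380]
cv2.imwrite('pics/v6.png',cv2.resize(np.hstack([a,b,w]),None,fx=1.5,fy=1.5,interpolation=cv2.INTER_CUBIC))
E
```

```text
clock: 20.4
eef_pos: [604.8, 284.2, 240.4]
tool_rot: [-3.141, -0.0, 1.705]
force: [-0.5, 0.6, -2.3]
width: 20.6
gripper_force: 58.7
clock: 21.78
eef_pos: [586.0, 52.9, 230.4]
tool_rot: [3.141, -0.0, 1.707]
force: [0.7, 0.3, -1.5]
width: 20.5
gripper_force: 58.8
[586.01229268  52.85335989 230.35893164] [ 3.14124546e+00 -4.28402726e-04  1.70655972e+00] [ 0.65947977  0.27782358 -1.46960088]
side 118 25 [587.1  44.2 126.4] [ 7.1  6.5 15.3]
side 135 36 [587.4  44.9 146.9] [ 7.1  7.2 22.6]
side 160 40 [587.8  44.9 172.4] [ 7.1  7.9 24. ]
side 186 6 [593.   36.9 193. ] [17.7 11.1  2.3]
scene 118 29 [587.6  51.7 126.3] [ 6.9  8.8 16.4]
scene 135 41 [587.6  51.4 146.8] [ 6.5  9.3 24.5]
scene 160 34 [587.1  51.9 170.9] [ 9.5  6.3 21.1]
scene 186 6 [596.5  51.7 192.8] [ 8.3 23.   3.8]
```

View pics/v6.png

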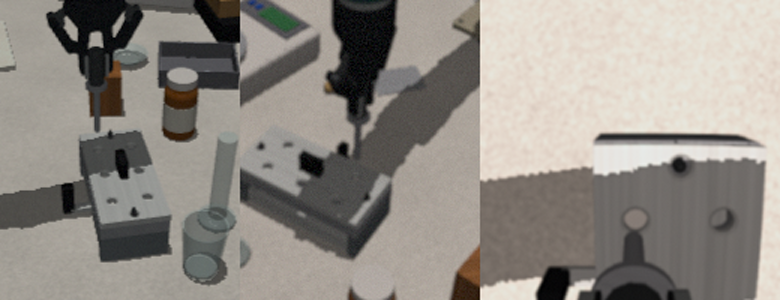

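The crops show the rod upright above the +y/-x guide hole. In the wrist crop the rod tip is at about (633,230), with the hole at (636,218). I'm quantifying this in the same camera.

```bash
python3 - <<'E'
from h import *
s,im,d,M,P=wr(None,[]); zt=s['eef_pos'][2]-116.9
print(s['eef_pos'],zt, M['cx'],M['cy'])
# shaft points in wrist depth
m=(P[...,2]>zt-4)&(P[...,2]<175)&(abs(P[...,0]-587)<25)&(abs(P[...,1]-52)<25)
vv,uu=np.nonzero(m); print(len(vv),vv.min() if len(vv) else None)
for v in range(vv.min(),vv.min()+40,4):
    q=P[v][m[v]]; us=uu[vv==v]; print(v,us.min(),us.max(),q.mean(0).round(1))
c=circ(im,284,205,18); print('hole',c,[ray(x,y,M,78).round(1) for x,y,_ in c or []])
Q=cloud(*snap('side')[1:]); 
m=(abs(Q[...,2]-106)<5)&(abs(Q[...,0]-620)<30)&(abs(Q[...,1]+4)<40); print('side handle',cv2.minAreaRect(Q[m][:,:2].astype(np.float32)))
Q=cloud(*snap('scene')[1:]); 
m=(abs(Q[...,2]-106)<5)&(abs(Q[...,0]-620)<30)&(abs(Q[...,1]+4)<40); print('scene handle',cv2.minAreaRect(Q[m][:,:2].astype(np.float32)))
cv2.imwrite('pics/z6.png',cv2.resize(cv2.cvtColor(im[180:250,240:330],cv2.COLOR_RGB2BGR),None,fx=6,fy=6,interpolation=cv2.INTER_CUBIC))
E
```

```text
[585.98281791  52.08416975 230.44745682] 113.5474568226708 282.42588098762394 214.06162948206637
246 215
215 279 285 [585.3  54.9 118. ]
219 276 288 [585.4  54.1 125.8]
223 276 288 [585.4  54.3 136.2]
227 276 288 [585.4  54.4 145.5]
231 275 289 [585.4  54.2 153.3]Traceback (most recent call last):
  File "<stdin>", line 8, in <module>
    return umr_minimum(a, axis, None, out, keepdims, initial, where)
ValueError: zero-size array to reduction operation minimum which has no identity
```

```bash
python3 - <<'E'
from h import *
s,im,d,M,P=wr(None,[])
for uv in [(284,205),(341,205)]:
    c=circ(im,*uv,18); print('hole',c,[ray(x,y,M,78).round(1) for x,y,_ in c or []],ray(*uv,M,78).round(1))
for n in ['side','scene']:
    i,dd,MM=snap(n);Q=cloud(dd,MM)
    m=(abs(Q[...,2]-106)<5)&(abs(Q[...,0]-620)<30)&(abs(Q[...,1]+4)<40); print(n,'handle',cv2.minAreaRect(Q[m][:,:2].astype(np.float32)))
cv2.imwrite('pics/z6.png',cv2.resize(cv2.cvtColor(im[180:250,240:350],cv2.COLOR_RGB2BGR),None,fx=6,fy=6,interpolation=cv2.INTER_CUBIC))
E
```

```text
hole None [] [587.2  52.7  78. ]
hole None [] [637.2  59.5  78. ]
side handle ((622.2609252929688, -8.237295150756836), (13.982583045959473, 36.84715270996094), 7.030941009521484)
scene handle ((620.4530639648438, -4.8518218994140625), (16.538673400878906, 36.0776252746582), 6.656557083129883)
```

View pics/z6.png

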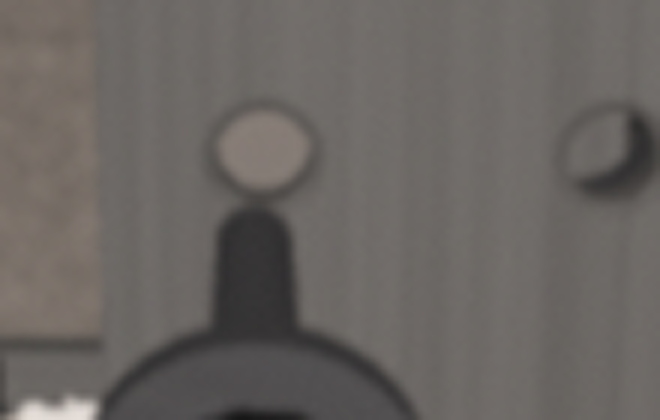

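The crop shows the rod tip end at (255,207) and the hole at (264,148). All three cameras agree the rod needs about +1.7 mm in x and +2 mm in y. I'm applying that and lowering into the hole.

```bash
python3 -m creep '[{"jaw":-1,"xyz":[1.8,1.9,5],"angular":[0,0,0]},{"jaw":-1,"xyz":[1.8,1.9,15],"angular":[0,0,0]},{"jaw":-1,"xyz":[1.8,1.9,27],"angular":[0,0,0]},{"jaw":-1,"xyz":[1.8,1.9,35],"angular":[0,0,0]},{"jaw":-1,"xyz":[1.8,1.9,40],"angular":[0,0,0]},{"jaw":-1,"xyz":[1.8,1.9,42],"angular":[0,0,0]},{"jaw":-1,"xyz":[1.8,1.9,42],"angular":[0,0,0]}]'
```

```text
clock: 23.0
eef_pos: [587.6, 53.7, 188.4]
tool_rot: [3.141, -0.0, 1.705]
force: [0.6, 0.1, -2.3]
width: 20.5
gripper_force: 58.8
```

```bash
python3 -m creep '[{"jaw":-1,"xyz":[0,0,4],"angular":[0,0,0]},{"jaw":-1,"xyz":[0,0,8],"angular":[0,0,0]},{"jaw":-1,"xyz":[0,0,13],"angular":[0,0,0]},{"jaw":-1,"xyz":[0,0,18],"angular":[0,0,0]},{"jaw":-1,"xyz":[0,0,24],"angular":[0,0,0]},{"jaw":-1,"xyz":[0,0,30],"angular":[0,0,0]},{"jaw":-1,"xyz":[0,0,35],"angular":[0,0,0]},{"jaw":-1,"xyz":[0,0,35],"angular":[0,0,0]},{"jaw":-1,"xyz":[0,0,35],"angular":[0,0,0]}]'
```

```text
clock: 24.12
eef_pos: [587.3, 53.7, 153.0]
tool_rot: [-3.141, -0.0, 1.705]
force: [0.1, 0.0, -1.3]
width: 20.3
gripper_force: 58.8
```

```bash
python3 -m creep '[{"jaw":-1,"xyz":[0,0,-20],"angular":[0,0,0]},{"jaw":-1,"xyz":[0,0,-45],"angular":[0,0,0]},{"jaw":-1,"xyz":[0,0,-60],"angular":[0,0,0]},{"jaw":-1,"xyz":[0,0,-62],"angular":[0,0,0]},{"jaw":-1,"xyz":[-20,0,-62],"angular":[0,0,0]},{"jaw":-1,"xyz":[-45,0,-62],"angular":[0,0,0]},{"jaw":-1,"xyz":[-60,0,-62],"angular":[0,0,0]},{"jaw":-1,"xyz":[-60,0,-62],"angular":[0,0,0]},{"jaw":-1,"xyz":[-60,0,-62],"angular":[0,0,0]},{"jaw":-1,"xyz":[-60,0,-62],"angular":[0,0,0]}]'
python3 - <<'E'
from h import *
s,im,d,M,P=wr(None,[])
print(s['eef_pos'],s['tool_rot'],s['force'])
m=(P[...,2]>90)&(P[...,2]<175)&(abs(P[...,0]-595)<25)&(abs(P[...,1]+8)<25)
vv,uu=np.nonzero(m)
if len(vv): print(vv.min(),P[m].min(0).round(1),P[m].mean(0).round(1))
T=np.linalg.inv(np.array(M['T'])); c=T@[587,52.3,78,1]; th=np.arctan2(np.hypot(c[0],c[1]),c[2]); f=M['fx']*th/np.hypot(c[0],c[1]); u,v=int(c[0]*f+M['cx']),int(c[1]*f+M['cy'])
print('bore2',u,v,np.nanpercentile(P[v-5:v+6,u-5:u+6,2],[5,25,50]).round())
cv2.imwrite('pics/z7.png',cv2.resize(cv2.cvtColor(im[110:260,210:370],cv2.COLOR_RGB2BGR),None,fx=4,fy=4,interpolation=cv2.INTER_CUBIC))
E
```

```text
clock: 25.38
eef_pos: [595.4, -4.5, 215.2]
tool_rot: [-3.142, -0.001, 1.707]
force: [-0.5, -0.7, -1.6]
width: 20.7
gripper_force: 58.7
[595.42276972  -4.46736502 215.24166039] [-3.14152248e+00 -8.26224395e-04  1.70652699e+00] [-0.53082938 -0.72118955 -1.59610829]
197 [590.4 -21.9  90.1] [609.1  -1.1 111.6]
bore2 281 140 [24. 25. 26.]
```

View pics/z7.png

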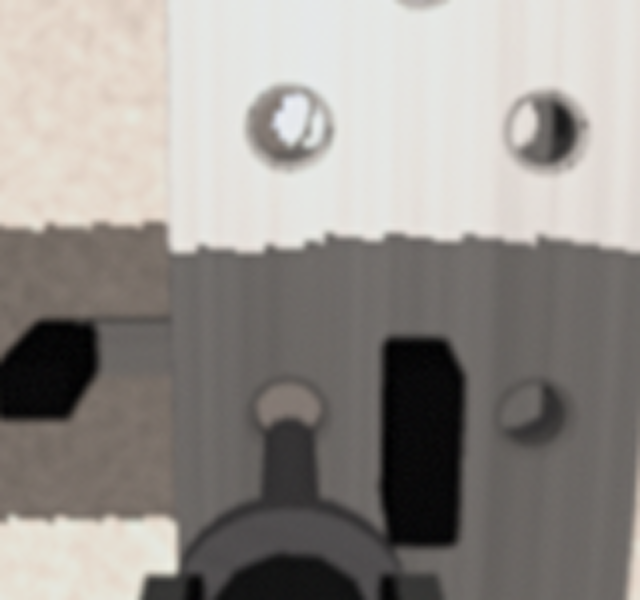

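The picture shows bore 2's pellet at the drawer floor (seen at (290,125) with its top at z≈25). The rod tip is centred over bore 1's hole at (288,407).

```bash
python3 -m creep '[{"jaw":-1,"xyz":[0,0,8],"angular":[0,0,0]},{"jaw":-1,"xyz":[0,0,18],"angular":[0,0,0]},{"jaw":-1,"xyz":[0,0,26],"angular":[0,0,0]},{"jaw":-1,"xyz":[0,0,26],"angular":[0,0,0]}]'
```

```text
clock: 25.92
eef_pos: [594.9, -5.8, 188.2]
tool_rot: [-3.14, -0.0, 1.705]
force: [0.3, 0.5, -2.3]
width: 20.7
gripper_force: 58.7
```

```bash
python3 -m creep '[{"jaw":-1,"xyz":[0,0,4],"angular":[0,0,0]},{"jaw":-1,"xyz":[0,0,8],"angular":[0,0,0]},{"jaw":-1,"xyz":[0,0,13],"angular":[0,0,0]},{"jaw":-1,"xyz":[0,0,18],"angular":[0,0,0]},{"jaw":-1,"xyz":[0,0,24],"angular":[0,0,0]},{"jaw":-1,"xyz":[0,0,30],"angular":[0,0,0]},{"jaw":-1,"xyz":[0,0,35],"angular":[0,0,0]},{"jaw":-1,"xyz":[0,0,35],"angular":[0,0,0]},{"jaw":-1,"xyz":[0,0,35],"angular":[0,0,0]}]'
python3 -m creep '[{"jaw":-1,"xyz":[0,0,-20],"angular":[0,0,0]},{"jaw":-1,"xyz":[0,0,-45],"angular":[0,0,0]},{"jaw":-1,"xyz":[0,0,-60],"angular":[0,0,0]},{"jaw":-1,"xyz":[0,0,-62],"angular":[0,0,0]},{"jaw":-1,"xyz":[-20,0,-62],"angular":[0,0,0]},{"jaw":-1,"xyz":[-45,0,-62],"angular":[0,0,0]},{"jaw":-1,"xyz":[-60,0,-62],"angular":[0,0,0]},{"jaw":-1,"xyz":[-60,0,-62],"angular":[0,0,0]},{"jaw":-1,"xyz":[-60,0,-62],"angular":[0,0,0]},{"jaw":-1,"xyz":[-60,0,-35],"angular":[0,0,0]},{"jaw":-1,"xyz":[-60,0,-35],"angular":[0,0,0]},{"jaw":-1,"xyz":[-60,0,-35],"angular":[0,0,0]}]'
```

```text
clock: 27.05
eef_pos: [595.4, -5.8, 154.1]
tool_rot: [-3.141, -0.0, 1.705]
force: [-0.1, -0.2, -2.3]
width: 20.5
gripper_force: 59.1
clock: 28.55
eef_pos: [603.9, -64.3, 189.8]
tool_rot: [3.141, -0.001, 1.706]
force: [0.3, -0.0, -1.3]
width: 20.8
gripper_force: 59.1
```

```bash
python3 -m creep '[{"jaw":-1,"xyz":[0,0,4],"angular":[0,0,0]},{"jaw":-1,"xyz":[0,0,8],"angular":[0,0,0]},{"jaw":-1,"xyz":[0,0,13],"angular":[0,0,0]},{"jaw":-1,"xyz":[0,0,18],"angular":[0,0,0]},{"jaw":-1,"xyz":[0,0,24],"angular":[0,0,0]},{"jaw":-1,"xyz":[0,0,30],"angular":[0,0,0]},{"jaw":-1,"xyz":[0,0,36],"angular":[0,0,0]},{"jaw":-1,"xyz":[0,0,36],"angular":[0,0,0]},{"jaw":-1,"xyz":[0,0,36],"angular":[0,0,0]}]'
python3 -m creep '[{"jaw":-1,"xyz":[0,0,-20],"angular":[0,0,0]},{"jaw":-1,"xyz":[0,0,-45],"angular":[0,0,0]},{"jaw":-1,"xyz":[0,0,-60],"angular":[0,0,0]},{"jaw":-1,"xyz":[0,0,-62],"angular":[0,0,0]},{"jaw":-1,"xyz":[0,20,-62],"angular":[0,0,0]},{"jaw":-1,"xyz":[0,40,-62],"angular":[0,0,0]},{"jaw":-1,"xyz":[0,52,-62],"angular":[0,0,0]},{"jaw":-1,"xyz":[0,52,-62],"angular":[0,0,0]},{"jaw":-1,"xyz":[0,52,-62],"angular":[0,0,0]},{"jaw":-1,"xyz":[0,52,-35],"angular":[0,0,0]},{"jaw":-1,"xyz":[0,52,-35],"angular":[0,0,0]},{"jaw":-1,"xyz":[0,52,-35],"angular":[0,0,0]}]'
```

```text
clock: 29.68
eef_pos: [603.3, -65.2, 153.0]
tool_rot: [-3.141, -0.0, 1.705]
force: [-0.4, 0.1, -2.0]
width: 20.8
gripper_force: 59.2
clock: 31.18
eef_pos: [655.0, -58.5, 189.0]
tool_rot: [3.141, 0.0, 1.705]
force: [-0.6, -0.7, -1.2]
width: 20.7
gripper_force: 59.2
```

```bash
python3 -m creep '[{"jaw":-1,"xyz":[0,0,4],"angular":[0,0,0]},{"jaw":-1,"xyz":[0,0,8],"angular":[0,0,0]},{"jaw":-1,"xyz":[0,0,13],"angular":[0,0,0]},{"jaw":-1,"xyz":[0,0,18],"angular":[0,0,0]},{"jaw":-1,"xyz":[0,0,24],"angular":[0,0,0]},{"jaw":-1,"xyz":[0,0,30],"angular":[0,0,0]},{"jaw":-1,"xyz":[0,0,36],"angular":[0,0,0]},{"jaw":-1,"xyz":[0,0,36],"angular":[0,0,0]},{"jaw":-1,"xyz":[0,0,36],"angular":[0,0,0]}]'
python3 -m creep '[{"jaw":-1,"xyz":[0,0,-20],"angular":[0,0,0]},{"jaw":-1,"xyz":[0,0,-50],"angular":[0,0,0]},{"jaw":-1,"xyz":[0,0,-80],"angular":[0,0,0]},{"jaw":-1,"xyz":[-20,-10,-90],"angular":[0,0,0]},{"jaw":-1,"xyz":[-40,-20,-90],"angular":[0,0,0]},{"jaw":-1,"xyz":[-50,-26,-90],"angular":[0,0,0]},{"jaw":-1,"xyz":[-50,-26,-90],"angular":[0,0,0]},{"jaw":-1,"xyz":[-50,-26,-90],"angular":[0,0,0]}]'
cat >> h.py <<'E'
def bores():
    s=ctrl.read_state(); im,d,M=snap('wrist'); P=cloud(d,M,True); T=np.linalg.inv(np.array(M['T']))
    k=.136;R=np.array([[np.cos(k),-np.sin(k)],[np.sin(k),np.cos(k)]])
    for i,(x,y) in enumerate([(-26,-60),(-26,0),(-26,60),(26,-60),(26,0),(26,60)]):
        w=np.array([620.7,-4.2])+R@[x,y]; c=T@[*w,78,1]; th=np.arctan2(np.hypot(c[0],c[1]),c[2]); f=M['fx']*th/np.hypot(c[0],c[1])
        u,v=int(round(c[0]*f+M['cx'])),int(round(c[1]*f+M['cy']))
        print(i,(u,v),np.nanpercentile(P[v-5:v+6,u-5:u+6,2],[5,25,50,75]).round())
    return im
E
python3 - <<'E'
from h import *
print(ctrl.read_state()['eef_pos']); im=bores()
save(im,'w8.png')
E
```

```text
clock: 32.3
eef_pos: [654.8, -58.3, 151.9]
tool_rot: [-3.141, -0.0, 1.705]
force: [0.2, -0.5, -1.7]
width: 20.8
gripper_force: 59.3
clock: 33.3
eef_pos: [635.9, -110.4, 241.6]
tool_rot: [-3.141, -0.001, 1.705]
force: [-0.3, 0.4, -1.8]
width: 20.5
gripper_force: 59.2
[ 635.92251497 -110.44080911  241.58557874]
0 (252, 151) [ 5. 25. 26. 26.]
1 (252, 83) [24. 25. 26. 26.]
2 (252, 19) [ 5.  6.  8. 68.]
3 (311, 151) [5. 5. 6. 7.]
4 (312, 83) [4. 5. 6. 6.]
5 (311, 19) [ 5.  6.  7. 60.]
```

View pics/w8.png

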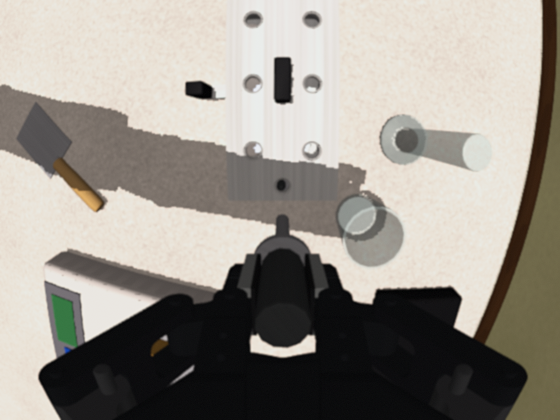

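The wrist picture shows all guide holes open to the drawer ((252,151), (252,83), (311,151) and so on, with depths of 5–26 mm above the table). Now I'm returning to the rest.

```bash
python3 -m creep '[{"jaw":-1,"xyz":[20,2,0],"angular":[0,0,0]},{"jaw":-1,"xyz":[60,4,0],"angular":[0,0,0]},{"jaw":-1,"xyz":[105,6,0],"angular":[0,0,0]},{"jaw":-1,"xyz":[150,8,0],"angular":[0,0,0]},{"jaw":-1,"xyz":[200,10,0],"angular":[0,0,0]},{"jaw":-1,"xyz":[250,12,0],"angular":[0,0,0]},{"jaw":-1,"xyz":[300,15,0],"angular":[0,0,0]},{"jaw":-1,"xyz":[350,17,0],"angular":[0,0,0]},{"jaw":-1,"xyz":[400,20,0],"angular":[0,0,0]},{"jaw":-1,"xyz":[440,21,0],"angular":[0,0,0]},{"jaw":-1,"xyz":[456,22,0],"angular":[0,0,0]},{"jaw":-1,"xyz":[456,22,0],"angular":[0,0,0]}]'
python3 -m creep '[{"jaw":-1,"xyz":[0,0,0],"angular":[0,0,0]},{"jaw":-1,"xyz":[0,0,0],"angular":[0,0,0]},{"jaw":-1,"xyz":[0,0,15],"angular":[0,0,0]},{"jaw":-1,"xyz":[0,0,27],"angular":[0,0,0]},{"jaw":-1,"xyz":[0,0,27],"angular":[0,0,0]},{"jaw":-1,"xyz":[0,0,27],"angular":[0,0,0]}]'
python3 - <<'E'
from h import *
for n in ['scene','side']:
    im,d,M=snap(n);P=cloud(d,M)
    for nm,lo,hi in [('shaft',100,135),('rest',82,88)]:
        m=(P[...,2]>lo)&(P[...,2]<hi)&(abs(P[...,0]-605)<40)&(abs(P[...,1]-283)<40)
        q=P[m]
        if len(q)>4: print(n,nm,len(q),q.mean(0).round(1),cv2.minAreaRect(q[:,:2].astype(np.float32)))
E
```

```text
clock: 34.85
eef_pos: [595.6, 345.6, 242.1]
tool_rot: [-3.141, -0.0, 1.708]
force: [0.4, 0.1, -2.2]
width: 20.7
gripper_force: 59.2
clock: 35.6
eef_pos: [597.0, 343.6, 215.2]
tool_rot: [-3.142, -0.0, 1.705]
force: [-0.1, -0.3, -1.0]
width: 20.8
gripper_force: 59.2
scene rest 796 [605.4 282.5  84.8] ((604.1838989257812, 281.76568603515625), (63.35044479370117, 60.38827133178711), 0.03056345507502556)
side rest 222 [606.3 278.2  84.2] ((606.9669189453125, 279.1573791503906), (59.953365325927734, 64.2745132446289), 0.9563983678817749)
```

```bash
python3 -m creep '[{"jaw":-1,"xyz":[-20,0,0],"angular":[0,0,0]},{"jaw":-1,"xyz":[-45,0,0],"angular":[0,0,0]},{"jaw":-1,"xyz":[-60,0,0],"angular":[0,0,0]},{"jaw":-1,"xyz":[-60,0,0],"angular":[0,0,0]},{"jaw":-1,"xyz":[-60,0,0],"angular":[0,0,0]}]'
python3 - <<'E'
from h import *
s=ctrl.read_state();print(s['eef_pos'])
for n in ['scene']:
    im,d,M=snap(n);P=cloud(d,M)
    for nm,lo,hi in [('shaft',100,160),('rest',82,88)]:
        m=(P[...,2]>lo)&(P[...,2]<hi)&(abs(P[...,0]-605)<40)&(abs(P[...,1]-283)<40)
        q=P[m]
        if len(q)>4: print(n,nm,len(q),q.mean(0).round(1),cv2.minAreaRect(q[:,:2].astype(np.float32)))
E
```

```text
clock: 36.33
eef_pos: [604.7, 284.9, 215.5]
tool_rot: [3.141, -0.001, 1.705]
force: [0.0, 0.9, -2.3]
width: 20.7
gripper_force: 59.2
[604.72393707 284.8700512  215.48081864]
scene shaft 110 [606.8 283.4 131.6] ((606.4880981445312, 283.52191162109375), (6.109530925750732, 9.914712905883789), 26.541046142578125)
scene rest 739 [606.9 283.1  84.9] ((604.8397216796875, 281.77069091796875), (62.88098907470703, 60.790348052978516), 0.6419426798820496)
```

```bash
python3 -m creep '[{"jaw":-1,"xyz":[0,0,10],"angular":[0,0,0]},{"jaw":-1,"xyz":[0,0,20],"angular":[0,0,0]},{"jaw":-1,"xyz":[0,0,30],"angular":[0,0,0]},{"jaw":-1,"xyz":[0,0,45],"angular":[0,0,0]},{"jaw":-1,"xyz":[0,0,60],"angular":[0,0,0]},{"jaw":-1,"xyz":[0,0,75],"angular":[0,0,0]},{"jaw":-1,"xyz":[0,0,87],"angular":[0,0,0]},{"jaw":-1,"xyz":[0,0,91],"angular":[0,0,0]},{"jaw":-1,"xyz":[0,0,93],"angular":[0,0,0]},{"jaw":-1,"xyz":[0,0,93],"angular":[0,0,0]}]'
```

```text
clock: 37.62
eef_pos: [605.2, 284.2, 122.7]
tool_rot: [3.141, -0.0, 1.705]
force: [0.3, -0.2, -1.8]
width: 20.8
gripper_force: 59.2
```

Almost seated; release, rise, and check.

```bash
python3 -m creep '[{"jaw":-1,"xyz":[0,0,1],"angular":[0,0,0]},{"jaw":-1,"xyz":[0,0,1],"angular":[0,0,0]},{"jaw":-0.2,"xyz":[0,0,1],"angular":[0,0,0]},{"jaw":0,"xyz":[0,0,1],"angular":[0,0,0]},{"jaw":0,"xyz":[0,0,1],"angular":[0,0,0]},{"jaw":0.1,"xyz":[0,0,-25],"angular":[0,0,0]},{"jaw":0.1,"xyz":[0,0,-60],"angular":[0,0,0]},{"jaw":0.1,"xyz":[0,0,-110],"angular":[0,0,0]},{"jaw":0.1,"xyz":[0,0,-128],"angular":[0,0,0]},{"jaw":0.1,"xyz":[0,0,-128],"angular":[0,0,0]},{"jaw":0.1,"xyz":[0,0,-128],"angular":[0,0,0]}]'
python3 - <<'E'
from h import *
s,im,d,M,P=wr(None,[('rodtop',140,152,(570,640,250,320)),('rest',80,88,(550,660,220,340))])
print(s['eef_pos'])
for n in ['scene','side']:
    im,d,M=snap(n);P=cloud(d,M)
    for nm,lo,hi,b in [('post',50,66,(500,570,-40,20)),('posttop',59,65,(500,570,-40,20)),('plateh',101,112,(590,650,-40,40)),('knob',124,135,(430,620,-440,-240))]:
        m=(P[...,2]>lo)&(P[...,2]<hi)&(P[...,0]>b[0])&(P[...,0]<b[1])&(P[...,1]>b[2])&(P[...,1]<b[3])
        q=P[m]
        if len(q)>4: print(n,nm,len(q),q.mean(0).round(1),cv2.minAreaRect(q[:,:2].astype(np.float32)))
E
```

```text
clock: 39.0
eef_pos: [603.9, 283.5, 248.5]
tool_rot: [-3.139, 0.001, 1.705]
force: [-0.1, -0.8, 0.3]
width: 47.1
gripper_force: 0.0
rodtop 673 [605.3 283. ] [20.9 21.2] 84.33 circ [605.3 282.6] 11.0 z 145.6
rest 2915 [605.4 282.9] [60.5 60.8] 0.37 circ [605.5 283.3] 42.2 z 84.7
[603.93355527 283.50387377 248.48156971]
scene post 59 [539.4 -13.6  58.6] ((535.58642578125, -14.869903564453125), (23.382728576660156, 13.8994140625), 19.58502769470215)
scene posttop 33 [538.9 -14.5  61.6] ((539.0339965820312, -15.118317604064941), (15.295215606689453, 13.086538314819336), 8.9100341796875)
scene plateh 107 [622.1  -3.4 106.8] ((620.7872924804688, -4.289045333862305), (15.773452758789062, 35.34126663208008), 6.587173938751221)
scene knob 36 [ 518.3 -313.8  128.4] ((517.6571044921875, -314.3113708496094), (16.90272331237793, 17.268714904785156), 42.59515380859375)
side post 68 [542.9 -17.5  58.5] ((553.3178100585938, -6.633203506469727), (56.412689208984375, 17.855613708496094), 43.56574249267578)
side posttop 39 [542.3 -16.7  61.3] ((553.9647216796875, -6.889371871948242), (52.580318450927734, 17.57420539855957), 41.6063117980957)
side plateh 78 [622.4 -10.4 106.4] ((622.1637573242188, -7.499610900878906), (13.14286994934082, 36.769989013671875), 7.245363712310791)
side knob 96 [ 519.1 -319.4  128.9] ((519.3207397460938, -318.82916259765625), (16.169063568115234, 18.06302833557129), 1.6438535451889038)
```

The rod is hung (its top is back at z 145.6) and the plate has not moved. The weight was nudged 35 mm but still stands on the pan; I'll recentre it afterwards. Now I turn 90° and go above the drawer post.

```bash
python3 -m creep '[{"jaw":0.1,"xyz":[-15,-5,0],"angular":[0,0,0.15]},{"jaw":0.1,"xyz":[-45,-16,0],"angular":[0,0,0.3]},{"jaw":0.1,"xyz":[-80,-29,0],"angular":[0,0,0.46]},{"jaw":0.1,"xyz":[-115,-42,0],"angular":[0,0,0.62]},{"jaw":0.1,"xyz":[-150,-55,0],"angular":[0,0,0.78]},{"jaw":0.1,"xyz":[-185,-67,0],"angular":[0,0,0.94]},{"jaw":0.1,"xyz":[-220,-80,0],"angular":[0,0,1.1]},{"jaw":0.1,"xyz":[-250,-91,0],"angular":[0,0,1.26]},{"jaw":0.1,"xyz":[-275,-100,0],"angular":[0,0,1.42]},{"jaw":0.1,"xyz":[-288,-104,0],"angular":[0,0,1.571]},{"jaw":0.1,"xyz":[-288,-104,0],"angular":[0,0,1.571]},{"jaw":0.1,"xyz":[-288,-104,0],"angular":[0,0,1.571]}]'
python3 -m creep '[{"jaw":0.1,"xyz":[0,0,20],"angular":[0,0,0]},{"jaw":0.1,"xyz":[0,0,50],"angular":[0,0,0]},{"jaw":0.1,"xyz":[0,0,50],"angular":[0,0,0]},{"jaw":0.1,"xyz":[0,0,50],"angular":[0,0,0]}]'
python3 - <<'E'
from h import *
s,im,d,M,P=wr(None,[('post',55,66,(500,570,-50,30)),('handle',101,113,(590,650,-40,40))],'w9.png')
print(s['eef_pos'],s['tool_rot'],s['qpos'].round(2))
E
```

```text
clock: 40.65
eef_pos: [540.3, -14.2, 249.9]
tool_rot: [-3.141, 0.001, 0.137]
force: [0.5, -0.1, 0.1]
width: 46.6
gripper_force: 0.0
clock: 41.15
eef_pos: [540.9, -14.8, 201.0]
tool_rot: [-3.141, -0.001, 0.135]
force: [-0.2, -0.1, -0.2]
width: 46.7
gripper_force: 0.0
post 359 [537.9 -14.4] [17.9 13.6] 7.87 circ [538.  -14.9] 10.4 z 61.4
handle 1124 [621.1  -4.3] [13.7 35.8] 7.98 circ [621.4  -4.2] 18.6 z 107.5
[540.92016211 -14.80064616 200.95471489] [-3.14147951e+00 -9.48455108e-04  1.35230279e-01] [-0.22  0.55  0.29  1.88 -0.22  0.74 -1.24]
```

View pics/w9.png

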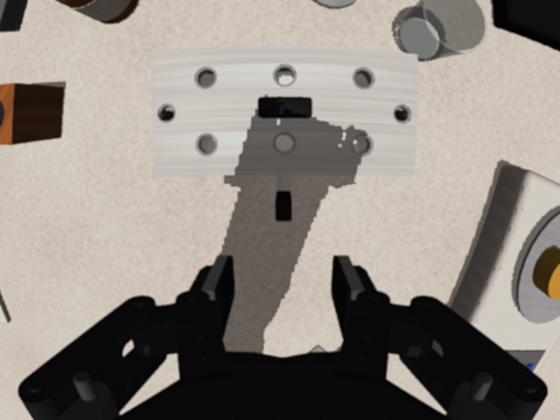

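The picture shows the post at (283,206), between the fingers and clear of the mould's edge.

```bash
python3 -m creep '[{"jaw":0,"xyz":[-2.5,0,40],"angular":[0,0,0]},{"jaw":0,"xyz":[-2.5,0,85],"angular":[0,0,0]},{"jaw":0,"xyz":[-2.5,0,125],"angular":[0,0,0]},{"jaw":0,"xyz":[-2.5,0,148],"angular":[0,0,0]},{"jaw":0,"xyz":[-2.5,0,155],"angular":[0,0,0]},{"jaw":0,"xyz":[-2.5,0,155],"angular":[0,0,0]},{"jaw":-1,"xyz":[-2.5,0,155],"angular":[0,0,0]},{"jaw":-1,"xyz":[-2.5,0,155],"angular":[0,0,0]},{"jaw":-1,"xyz":[-2.5,0,155],"angular":[0,0,0]},{"jaw":-1,"xyz":[-2.5,0,155],"angular":[0,0,0]},{"jaw":-1,"xyz":[-2.5,0,155],"angular":[0,0,0]},{"jaw":-1,"xyz":[-2.5,0,155],"angular":[0,0,0]}]'
```

```text
clock: 42.7
eef_pos: [538.8, -15.7, 46.6]
tool_rot: [3.141, -0.002, 0.134]
force: [-1.1, -0.2, 6.7]
width: 13.4
gripper_force: 58.6
```

```bash
python3 -m creep '[{"jaw":-1,"xyz":[-5,0,0],"angular":[0,0,0]},{"jaw":-1,"xyz":[-14,0,0],"angular":[0,0,0]},{"jaw":-1,"xyz":[-24,0,0],"angular":[0,0,0]},{"jaw":-1,"xyz":[-34,0,0],"angular":[0,0,0]},{"jaw":-1,"xyz":[-44,0,0],"angular":[0,0,0]},{"jaw":-1,"xyz":[-54,0,0],"angular":[0,0,0]},{"jaw":-1,"xyz":[-62,0,0],"angular":[0,0,0]},{"jaw":-1,"xyz":[-67,0,0],"angular":[0,0,0]},{"jaw":-1,"xyz":[-70,0,0],"angular":[0,0,0]},{"jaw":-1,"xyz":[-70,0,0],"angular":[0,0,0]},{"jaw":-1,"xyz":[-70,0,0],"angular":[0,0,0]}]'
python3 -m creep '[{"jaw":-0.5,"xyz":[0,0,0],"angular":[0,0,0]},{"jaw":0,"xyz":[0,0,0],"angular":[0,0,0]},{"jaw":0,"xyz":[0,0,0],"angular":[0,0,0]},{"jaw":0,"xyz":[0,0,0],"angular":[0,0,0]},{"jaw":0,"xyz":[0,0,-30],"angular":[0,0,0]},{"jaw":0.1,"xyz":[0,0,-80],"angular":[0,0,0]},{"jaw":0.1,"xyz":[0,0,-135],"angular":[0,0,0]},{"jaw":0.1,"xyz":[0,0,-190],"angular":[0,0,0]},{"jaw":0.1,"xyz":[0,0,-205],"angular":[0,0,0]},{"jaw":0.1,"xyz":[0,0,-205],"angular":[0,0,0]}]'
python3 - <<'E'
from h import *
s,im,d,M,P=wr(None,[('post',55,66,(430,560,-60,30)),('handle',101,113,(590,650,-40,40)),('knob',120,135,(450,600,-400,-250))],'w10.png')
print(s['eef_pos'])
for n in ['scene','side']:
    im,d,M=snap(n);save(im,n+'9.png');P=cloud(d,M)
    for nm,lo,hi,b in [('posttop',59,65,(430,560,-60,20)),('knob',124,135,(430,620,-440,-240)),('pan',72,78,(400,620,-450,-240))]:
        m=(P[...,2]>lo)&(P[...,2]<hi)&(P[...,0]>b[0])&(P[...,0]<b[1])&(P[...,1]>b[2])&(P[...,1]<b[3])
        q=P[m]
        if len(q)>4: print(n,nm,len(q),cv2.minAreaRect(q[:,:2].astype(np.float32)))
E
```

```text
clock: 44.08
eef_pos: [469.7, -25.2, 46.6]
tool_rot: [3.141, -0.003, 0.134]
force: [1.5, -0.8, 9.5]
width: 13.3
gripper_force: 59.4
clock: 45.32
eef_pos: [469.0, -24.8, 251.3]
tool_rot: [-3.141, -0.003, 0.134]
force: [-0.2, 0.3, 0.2]
width: 47.1
gripper_force: 0.0
post 273 [468.9 -24. ] [18. 14.] 7.74 circ [469.  -24.1] 10.2 z 61.4
handle 714 [620.5  -3.8] [14.5 35.8] 9.19 circ [620.9  -3.8] 18.7 z 107.4
knob 92 [ 517.3 -308.3] [ 8.3 16.8] 88.04 circ [ 517.2 -312.5] 8.4 z 124.9
[469.00838374 -24.77235265 251.33313798]
scene posttop 29 ((468.6689758300781, -23.642074584960938), (17.10279083251953, 14.047072410583496), 10.943132400512695)
scene knob 34 ((519.0932006835938, -314.3274230957031), (18.85222816467285, 14.637373924255371), 32.97199249267578)
scene pan 1164 ((516.9066162109375, -348.4681396484375), (150.73399353027344, 147.28750610351562), 47.44019317626953)
side posttop 37 ((469.9890441894531, -26.993549346923828), (16.0811710357666, 17.437557220458984), 25.6702823638916)
side knob 95 ((519.3302001953125, -318.2691955566406), (16.179872512817383, 17.33492088317871), 0.8028841614723206)
side pan 5032 ((519.2367553710938, -352.3849792480469), (148.77880859375, 146.38246154785156), 1.3119843006134033)
```

The drawer is out ~70 mm. Going over the weight to recentre it.

```bash
python3 -m creep '[{"jaw":0.1,"xyz":[1,25,0],"angular":[0,0,0]},{"jaw":0.1,"xyz":[3,70,0],"angular":[0,0,0]},{"jaw":0.1,"xyz":[4,120,0],"angular":[0,0,0]},{"jaw":0.1,"xyz":[6,170,0],"angular":[0,0,0]},{"jaw":0.1,"xyz":[8,220,0],"angular":[0,0,0]},{"jaw":0.1,"xyz":[9,260,0],"angular":[0,0,0]},{"jaw":0.1,"xyz":[10,285,0],"angular":[0,0,0]},{"jaw":0.1,"xyz":[10,294,0],"angular":[0,0,0]},{"jaw":0.1,"xyz":[10,294,0],"angular":[0,0,0]},{"jaw":0.1,"xyz":[10,294,0],"angular":[0,0,0]},{"jaw":0.1,"xyz":[10,294,0],"angular":[0,0,0]}]'
python3 - <<'E'
from h import *
s,im,d,M,P=wr(None,[('knob',123,135,(480,560,-370,-280)),('pan',70,79,(400,620,-450,-250)),])
print(s['eef_pos'],s['tool_rot'])
E
```

```text
clock: 46.85
eef_pos: [517.8, -313.6, 250.3]
tool_rot: [-3.141, -0.0, 0.135]
force: [-0.9, 0.6, 0.2]
width: 47.0
gripper_force: 0.0
knob 407 [ 517.4 -315.2] [17.2 17.1] 20.09 circ [ 517.4 -315.3] 8.9 z 129.5
pan 14923 [ 518.1 -348. ] [148.7 148.7] 40.45 circ [ 517.6 -348.2] 75.3 z 74.6
[ 517.82112016 -313.59780917  250.31259941] [-3.14077526e+00 -1.04241566e-04  1.35457838e-01]
```

```bash
python3 -m creep '[{"jaw":0,"xyz":[0,1.5,40],"angular":[0,0,0]},{"jaw":0,"xyz":[0,1.5,80],"angular":[0,0,0]},{"jaw":0,"xyz":[0,1.5,108],"angular":[0,0,0]},{"jaw":0,"xyz":[0,1.5,119],"angular":[0,0,0]},{"jaw":0,"xyz":[0,1.5,119],"angular":[0,0,0]},{"jaw":-1,"xyz":[0,1.5,119],"angular":[0,0,0]},{"jaw":-1,"xyz":[0,1.5,119],"angular":[0,0,0]},{"jaw":-1,"xyz":[0,1.5,119],"angular":[0,0,0]},{"jaw":-1,"xyz":[0,1.5,119],"angular":[0,0,0]},{"jaw":-1,"xyz":[0,1.5,119],"angular":[0,0,0]},{"jaw":-1,"xyz":[0,1.5,119],"angular":[0,0,0]}]'
python3 -m creep '[{"jaw":-1,"xyz":[0,0,-5],"angular":[0,0,0]},{"jaw":-1,"xyz":[0,0,-8],"angular":[0,0,0]},{"jaw":-1,"xyz":[-1,8,-8],"angular":[0,0,0]},{"jaw":-1,"xyz":[-2,20,-8],"angular":[0,0,0]},{"jaw":-1,"xyz":[-4,30,-8],"angular":[0,0,0]},{"jaw":-1,"xyz":[-4,33,-8],"angular":[0,0,0]},{"jaw":-1,"xyz":[-4,33,-8],"angular":[0,0,0]},{"jaw":-1,"xyz":[-4,33,-4],"angular":[0,0,0]},{"jaw":-1,"xyz":[-4,33,-1],"angular":[0,0,0]},{"jaw":-1,"xyz":[-4,33,0.5],"angular":[0,0,0]},{"jaw":-1,"xyz":[-4,33,0.5],"angular":[0,0,0]}]'
```

```text
clock: 48.28
eef_pos: [518.5, -316.6, 132.7]
tool_rot: [3.141, -0.002, 0.134]
force: [-1.0, 1.7, 6.5]
width: 15.5
gripper_force: 58.6
clock: 49.65
eef_pos: [518.4, -348.9, 132.8]
tool_rot: [-3.14, -0.001, 0.134]
force: [-4.3, 4.2, 10.0]
width: 15.2
gripper_force: 60.5
```

```bash
python3 -m creep '[{"jaw":-0.5,"xyz":[0,0,-0.5],"angular":[0,0,0]},{"jaw":0,"xyz":[0,0,-0.5],"angular":[0,0,0]},{"jaw":0,"xyz":[0,0,-0.5],"angular":[0,0,0]},{"jaw":0,"xyz":[0,0,-0.5],"angular":[0,0,0]},{"jaw":0.2,"xyz":[0,0,-30],"angular":[0,0,0]},{"jaw":0.2,"xyz":[0,0,-75],"angular":[0,0,0]},{"jaw":0.2,"xyz":[0,0,-120],"angular":[0,0,0]},{"jaw":0.2,"xyz":[0,0,-120],"angular":[0,0,0]},{"jaw":0.2,"xyz":[0,0,-120],"angular":[0,0,0]},{"jaw":0.2,"xyz":[0,0,-120],"angular":[0,0,0]}]'
python3 - <<'E'
from h import *
s,im,d,M,P=wr(None,[('knob',123,135,(480,560,-390,-300)),('pan',70,79,(400,620,-450,-250)),])
for n in ['scene','side']:
    im,d,M=snap(n);save(im,n+'10.png');P=cloud(d,M)
    for nm,lo,hi,b in [('posttop',59,65,(430,560,-60,20)),('knob',124,135,(430,620,-440,-240)),('handle',101,112,(590,650,-40,40)),('rodtop',140,152,(560,650,230,330)),('drawer inside',3,40,(475,556,-100,80))]:
        m=(P[...,2]>lo)&(P[...,2]<hi)&(P[...,0]>b[0])&(P[...,0]<b[1])&(P[...,1]>b[2])&(P[...,1]<b[3])
        q=P[m]
        if len(q)>4: print(n,nm,len(q),cv2.minAreaRect(q[:,:2].astype(np.float32)))
a=cv2.imread('pics/side10.png')[60:420,60:460]; b=cv2.imread('pics/scene10.png')[60:420,100:500]
cv2.imwrite('pics/final.png',np.hstack([a,b]))
E
```

```text
clock: 50.9
eef_pos: [517.5, -349.1, 249.2]
tool_rot: [-3.14, 0.002, 0.134]
force: [0.1, -0.5, -0.4]
width: 51.2
gripper_force: 0.0
knob 414 [ 517.2 -347.4] [17.1 17.3] 20.86 circ [ 517.  -347.6] 9.1 z 129.5
pan 15766 [ 518.3 -348.2] [148.7 148.7] 50.34 circ [ 518. -348.] 75.1 z 74.6
scene posttop 29 ((468.4867858886719, -24.186138153076172), (16.853466033935547, 14.162753105163574), 11.633965492248535)
scene knob 35 ((517.4993286132812, -345.55908203125), (17.787870407104492, 16.185579299926758), 54.18648147583008)
scene handle 108 ((620.6337890625, -4.469532012939453), (16.504940032958984, 36.09895324707031), 4.757715702056885)
scene rodtop 109 ((605.8811645507812, 281.9510192871094), (20.38715934753418, 20.22998046875), 71.59912872314453)
scene drawer inside 655 ((501.6067199707031, -14.41015625), (54.657222747802734, 177.30064392089844), 6.031123638153076)
side knob 104 ((517.856689453125, -350.6567077636719), (16.475669860839844, 16.584468841552734), 34.81474685668945)
side handle 77 ((622.4657592773438, -6.973287582397461), (13.45617389678955, 38.865501403808594), 6.081593036651611)
side rodtop 34 ((607.10888671875, 277.6361083984375), (18.07481575012207, 17.76612091064453), 42.17271423339844)
side drawer inside 763 ((530.923828125, -13.152267456054688), (49.56535720825195, 173.620361328125), 0.3745914697647095)
```

View pics/final.png

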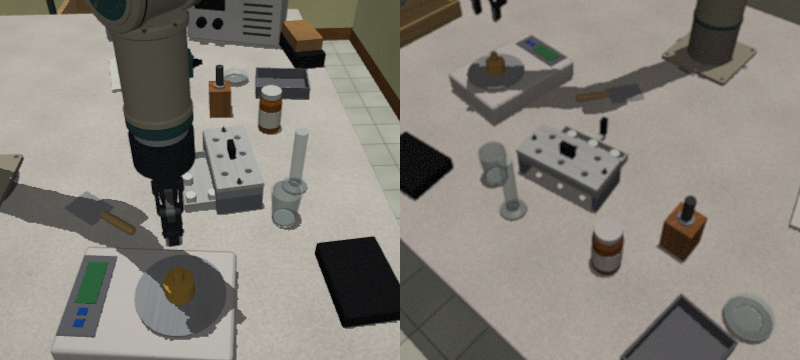

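The final view shows the weight centred, the plate on, the rod hung, the glassware upright, and pellets in the open drawer at side (190,180) and (190,195). There are light spots on the mould's +x side at scene (535–585,165–192). I'm checking what they are and counting the pellets.

```bash
python3 - <<'E'
from h import *
ims=[]
for n,(r0,r1,c0,c1) in dict(scene=(170,270,205,335),side=(180,280,230,340)).items():
    im,d,M=snap(n);P=cloud(d,M)
    for o in silhouettes(n,'pellet0_center'):
        if o['score']<.3: continue
        q=P[o['pixels']];q=q[~np.isnan(q[:,0])]; print(n,round(o['score'],2),np.round(o['xy']),len(q),np.nanmedian(q,0).round())
    w=(im.min(-1)>170)
    k,l,st,ce=cv2.connectedComponentsWithStats(w[r0:r1,c0:c1].astype(np.uint8))
    for i in range(1,k):
        if 6<st[i,4]<400: 
            q=P[r0:r1,c0:c1][l==i]; print('  white',(ce[i]+[c0,r0]).round(),st[i,4],np.nanmedian(q,0).round())
    ims.append(cv2.resize(cv2.cvtColor(im[r0:r1,c0:c1],cv2.COLOR_RGB2BGR),(390,330),interpolation=cv2.INTER_CUBIC))
cv2.imwrite('pics/f2.png',np.hstack(ims))
E
```

```text
scene 0.48 [301. 196.] 592 [502. -19.  21.]
scene 0.39 [310. 238.] 1689 [617.  22.  32.]
side 0.68 [251. 255.] 116 [530. -84.  24.]
side 0.43 [279. 139.] 175 [608. 272. 115.]
  white [276. 193.] 13 [590.  74.  77.]
  white [335. 198.] 50 [748. 152.  -1.]
  white [324. 218.] 176 [708.  63.  -1.]
  white [325. 210.] 11 [716.  99.  -1.]
  white [332. 213.] 21 [734.  85.  -0.]
  white [260. 221.] 15 [552.  56.   5.]
  white [324. 231.] 46 [703.  21.  -1.]
  white [248. 235.] 66 [523. -14.  25.]
  white [336. 231.] 11 [733.  17.  -1.]
  white [330. 235.] 7 [717.   5.  -1.]
  white [330. 240.] 10 [716. -14.  -1.]
  white [326. 248.] 12 [702. -42.  -1.]
  white [271. 251.] 37 [574. -69.  24.]
  white [250. 254.] 58 [528. -77.  25.]
  white [326. 264.] 119 [697. -89.  -0.]
  white [290. 275.] 313 [ 622. -120.   -1.]
  white [248. 275.] 54 [ 521. -117.   -1.]
  white [327. 278.] 7 [ 695. -129.   -1.]
```

View pics/f2.png

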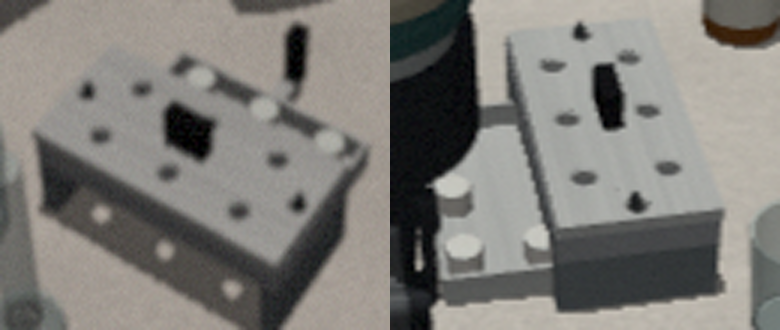

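All four pellets stand in the drawer: three appear along the front in the scene crop at (200,77), (263,107) and (330,142), and the fourth is at (537,243) in the side crop. The spots under the mould are daylight through the empty bores. Handing in.

```bash
python3 -c "
from h import *
print(ctrl.finish_job())"
```

```text
the job is handed in; nothing more can be done
None
```

I finished the job and handed it in at about 51 s on the robot's clock; the hand-in gave no verdict. The weight is in the middle of the pan, the guide plate is flush, all four pellets are in the drawer, the rod is hung in its rest, the drawer is out about 70 mm and the glassware is upright.

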